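# Sort the thrown bolt latches off the return rack

## Robot

A 7-joint arm with a two-finger parallel gripper is mounted at the origin on the work surface. World frame = base frame: x ahead of the robot, y to its left, z up, the work surface at z = 0. Lengths are in mm, angles in rad, forces in N, time in s.
With the tool pointing down it reaches from about 400 to 750 mm from the base axis. Payload 19.5 kg.
Tool frame: the origin (TCP) lies between the finger pads; the fingertips stand 11 mm ahead of it and the grasp point (between the pads) lies 8 mm behind it; x points along the fingers, z is the direction in which the jaws open and shut, and the axes are right-handed (so a half turn about x gives the same grasp; the last joint's range is limited). The gripper opens to 85 mm and grips with 20 to 120 N. Pads are 22 mm wide; open, the fingers measure 114 mm over their backs; the gripper's body (76 mm by 85 mm) begins 54 mm behind the grasp point. The pads swing forward as they close: fully open they stand 13 mm farther back than shut.
Start: joints at [-1.353, 0.707, -0.028, 1.485, 0.022, 0.951, -0.075], TCP at [147.698, 555.679, 218.968] pointing down, gripper open.
Joint ranges: [-2.71, 2.71], [-0.32, 2.16], [-1.57, 1.52], [0, 2.45], [-1.46, 4.6], [0, 2.02], [-2.83, 2.83]. Speed limits (rad/s): [1.89, 1.89, 2.57, 2.57, 3.01, 3.01, 3.01].

## Interface

Orientations are given as a rotation vector (axis times angle).
In Python, from station import env gives the robot as it stands.
- The arm moves only by the tool servo_tool, never from a script. Its argument "increments" is a list of rows, each an object of numbers: "dx", "dy", "dz": the shift along the tool's x, y, z in cm; "ax", "ay", "az": the turn, a rotation vector about the tool's x, y, z in rad. A call has 1 to 20 rows; each row shifts and turns the commanded pose from where the row before left it, along the tool's axes as they then stand; what a row does not reach is not made up. A row lasts 1/10 s, in which the tool goes at most 50 mm and 8.59 degrees, less where a joint would pass 70% of its speed; a pose out of reach is approached as far as the arm can. A call with a gripper value outside its range is refused whole. "claw" is the finger opening in cm, from 0 to 8.54, set as the call begins (left out, the last holds). The fingers move at their own pace and stop on an object; "grip_force" is the grip in N (left out, the last holds). Time passes only in rows, so rows that do not move let the fingers close. It gives the time, the measured TCP pose, the force and the opening at its end, in the units of the state.
- env.get_obs(): the state, without advancing time (a new reading comes with each control period).
- env.grab_frame(name): name is "side" or "top"; returns the picture (420x560x3 uint8, blue, green, red); there is no depth.
- env.camera_info(name): a dict with "K" (3x3 intrinsics, pixels), "R" (3x3) and "t" (3): a world point X has camera coordinates R X + t. Camera axes: x right, y down, z forward; pixel columns grow to the right and rows downward; lengths in mm; the calibration is good to about 2 mm. A picture is of the moment at which its call begins. camera_info takes no time and is no camera call.
- env.hand_in(): hands the job in, once; it reports no verdict.
The state is a dict: "t": time; "qpos": joint angles; "joint_velocities": joint speeds; "joint_torque": joint torques, N m; "tcp_pos": TCP position; "tcp_rot": TCP orientation; "ft_force": force on the tool from outside, world axes, zero at the start; "ft_torque": the same for the moment, N m; "finger_gap": opening from 0.0 (shut) to 1.0 (fully open).
Only numpy, scipy, OpenCV 4.12 (cv2) and the standard library are available. Lean on these libraries where they do the work, as an engineer would, in place of code of your own. Each camera call takes 0.05 s, during which the arm holds its last target. There are 200 camera calls.

## Task

Sort the three bolt latches on the sloping rack by their bolts: lift the two whose bolt is thrown out (tip sticking out of the housing, up the slope) off the rack and set them down gently in the grey tray, each lying flat on its base plate on the tray floor. Leave the latch whose bolt is drawn back where it lies, leave all the bolts as they are set, and do not disturb the carton, the tape ring or the screwdriver.

Things in the scene. Friction and masses are not known exactly. Their poses are not given: they have to be found in the camera images.
- latch1: bolt latch (three alike, ~210 g): steel plate 70x40x4 mm with a grey housing 52 long, 26 wide, top 30 mm above the plate's underside, at x=-20..+32 mm. Origin: centre of plate underside; x along the bolt to its tip (up-slope at start), z out of the plate. 12 mm rod 18 mm up, pull knob (16 mm) on its tail. Starts flat on the slope, tail edge 1.5 mm from the ledge
- latch2: bolt latch (three alike, ~210 g): steel plate 70x40x4 mm with a grey housing 52 long, 26 wide, top 30 mm above the plate's underside, at x=-20..+32 mm. Origin: centre of plate underside; x along the bolt to its tip (up-slope at start), z out of the plate. 12 mm rod 18 mm up, pull knob (16 mm) on its tail. Starts flat on the slope, tail edge 1.5 mm from the ledge
- latch3: bolt latch (three alike, ~210 g): steel plate 70x40x4 mm with a grey housing 52 long, 26 wide, top 30 mm above the plate's underside, at x=-20..+32 mm. Origin: centre of plate underside; x along the bolt to its tip (up-slope at start), z out of the plate. 12 mm rod 18 mm up, pull knob (16 mm) on its tail. Starts flat on the slope, tail edge 1.5 mm from the ledge
- slide1 (a joint): on latch1: bolt throw, m: 0 = drawn back (tip 2 mm out of housing, knob 32 mm off the tail), 0.032 = fully thrown (tip 34 mm out, knob at the housing); starts at 0-0.005 or 0.026-0.032. Stiff: about 6 N moves it, stays where left
- slide2 (a joint): on latch2: bolt throw, m: 0 = drawn back (tip 2 mm out of housing, knob 32 mm off the tail), 0.032 = fully thrown (tip 34 mm out, knob at the housing); starts at 0-0.005 or 0.026-0.032. Stiff: about 6 N moves it, stays where left
- slide3 (a joint): on latch3: bolt throw, m: 0 = drawn back (tip 2 mm out of housing, knob 32 mm off the tail), 0.032 = fully thrown (tip 34 mm out, knob at the housing); starts at 0-0.005 or 0.026-0.032. Stiff: about 6 N moves it, stays where left
- latch1_grip (a point): point on latch1 at the middle of the housing's length and width, 26 mm above the plate's underside (4 mm below the housing's top); axes as the latch's. Squeeze the housing's two long sides (26 mm apart, along the latch's y) here
- latch2_grip (a point): point on latch2 at the middle of the housing's length and width, 26 mm above the plate's underside (4 mm below the housing's top); axes as the latch's. Squeeze the housing's two long sides (26 mm apart, along the latch's y) here
- latch3_grip (a point): point on latch3 at the middle of the housing's length and width, 26 mm above the plate's underside (4 mm below the housing's top); axes as the latch's. Squeeze the housing's two long sides (26 mm apart, along the latch's y) here
- bolt1_tip (a point): centre of the bolt's end face on latch1; 36 mm from the latch's origin along its x or less when drawn back, 60 mm or more when thrown
- bolt2_tip (a point): centre of the bolt's end face on latch2; 36 mm from the latch's origin along its x or less when drawn back, 60 mm or more when thrown
- bolt3_tip (a point): centre of the bolt's end face on latch3; 36 mm from the latch's origin along its x or less when drawn back, 60 mm or more when thrown
- rack: fixed dark steel rack 350 mm wide (y): plate rising 25 deg towards +x (away from robot), 75 mm high at x=0, from 50 mm down- to 75 mm up-slope; ledge 6 mm high at its low edge. Origin: foot centre on the table, z up. Latches start at x=0, ~95 mm apart. Above them a 16 mm light bar along y (axis x=8, z=240 mm) bars a straight-down hand: come tilted from the robot's side. 12 mm posts at x=62, y=+-168
- tray: fixed open grey tray, 200 (x) x 240 (y) x 36 mm high, walls and floor 4 mm. Origin: centre of its underside on the work surface; z up. Inner floor 4 mm up
- carton: cardboard carton 90 x 120 x 60 mm high, bystander; origin at the centre of its underside
- tape: white tape ring lying flat, 90 mm outside, 72 mm inside diameter, 24 mm high, bystander; origin at the centre of its underside
- driver: screwdriver lying on the table, about 200 mm long along its x, bystander; origin near its middle
Not all that is in view belongs to the job. What is shaped like the latch2 but turquoise is not meant.

How it is judged:
By the outcome, as a careful person would: the job done as asked, in the order asked, and still so for the second after the job is handed in, with the robot touching nothing.
It also fails if it takes over 72 s, if anything falls off the work surface, if the arm or the gripper's body presses on something with over 40 N, if the wrist force passes 120 N, or if a joint passes its speed limit or range.

## Working session

There is one attempt and no reset: what is moved stays moved. The work goes in short steps, Python scripts to look and compute and a tool call to move; the robot and the scene stay as the last step left them, time stands still between calls to the robot, and variables do not carry over. Pictures are saved under pics/ and viewed, about 8 in all and at most 12, crops included, and the job is handed in when it is done.

Besides the shell and the picture viewer there is one more tool, called after ">>>" by a JSON object that holds its "fn" and its "kwargs", one argument or row to a line. servo_tool: Moves the arm, as the interface text tells. Its arguments: {"type":"object","properties":{"increments":{"type":"array"},"claw":{"type":"number"},"grip_force":{"type":"number"}},"required":["increments"]}

```bash
mkdir -p pics; ls; python3 - <<'E'
from station import env
import cv2,numpy as np
np.set_printoptions(precision=4,suppress=True)
for n in("side","top"):
    cv2.imwrite(f"pics/{n}0.png",env.grab_frame(n)); print(n,env.camera_info(n))
print(env.get_obs())
E
```

```text
pics
side {'K': array([[452.9811,   0.    , 284.9811],
       [  0.    , 452.9811, 205.9011],
       [  0.    ,   0.    ,   1.    ]]), 'R': array([[ 0.8032, -0.5953,  0.0241],
       [-0.3258, -0.4728, -0.8188],
       [ 0.4988,  0.6497, -0.5736]]), 't': array([-480.53  ,  281.6462,  790.573 ])}
top {'K': array([[444.323 ,   0.    , 282.1285],
       [  0.    , 444.323 , 203.6241],
       [  0.    ,   0.    ,   1.    ]]), 'R': array([[ 0.0208, -0.9998, -0.0003],
       [-0.9955, -0.0206, -0.0929],
       [ 0.0929,  0.0023, -0.9957]]), 't': array([-29.2153, 595.7415, 999.1419])}
{'t': 0.1, 'qpos': array([-1.3527,  0.707 , -0.0276,  1.4849,  0.022 ,  0.9509, -0.0755]), 'joint_velocities': array([ 0.0006, -0.0013, -0.0001, -0.0021, -0.0008, -0.0005,  0.0008]), 'joint_torque': array([  0.002 , -88.4314,   1.2371, -23.6461,   0.0172,   0.0049,
         0.    ]), 'tcp_pos': array([147.6553, 555.4716, 218.6038]), 'tcp_rot': array([-1.0163,  1.3217,  1.0153]), 'ft_force': array([-0.2486,  1.2709, -0.4328]), 'ft_torque': array([-0.0009,  0.0491, -0.0306]), 'finger_gap': 1.0012882722571956}
```

View pics/side0.png

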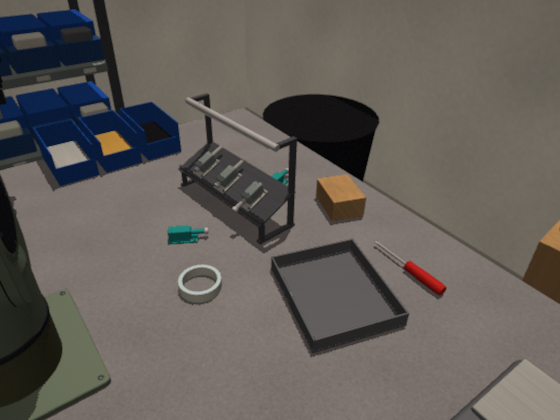

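View pics/top0.png

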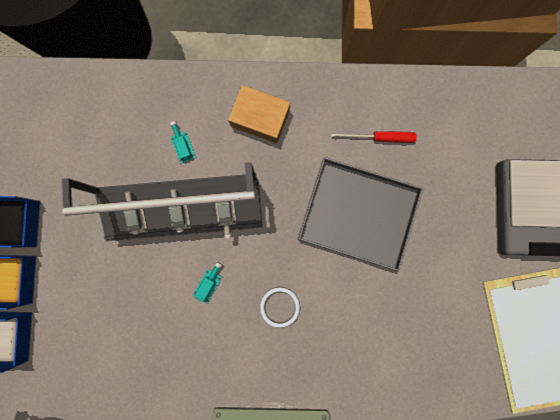

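The top view shows the rack at about (180,208), the tray at (360,215) and turquoise decoys at (182,142) and (208,283). The rightmost latch has its knob out at the tail, at (228,233). I'll zoom in on the rack next.

```bash
python3 - <<'E'
import cv2,numpy as np
a=cv2.imread("pics/top0.png")[155:255,50:275]; b=cv2.imread("pics/side0.png")[85:245,165:315]
a=cv2.resize(a,None,fx=3.55,fy=3.55,interpolation=cv2.INTER_CUBIC)
b=cv2.resize(b,None,fx=3.7,fy=3.7,interpolation=cv2.INTER_CUBIC)
g=lambda i:np.clip(255*(i/255.)**0.6,0,255).astype('uint8')
cv2.imwrite("pics/topz.png",g(a));cv2.imwrite("pics/sidez.png",g(b))
E
```

```text
(no output)
```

View pics/topz.png

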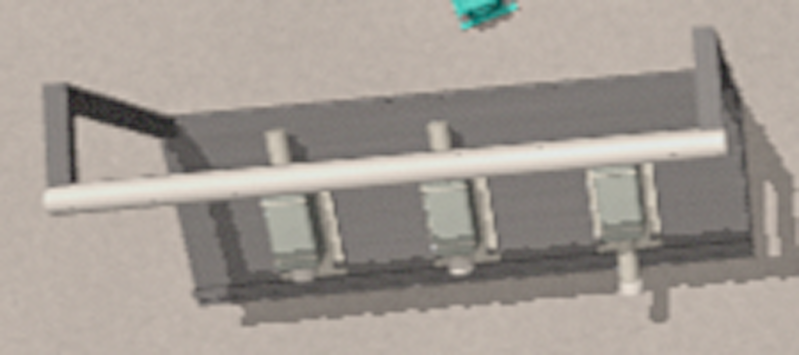

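View pics/sidez.png

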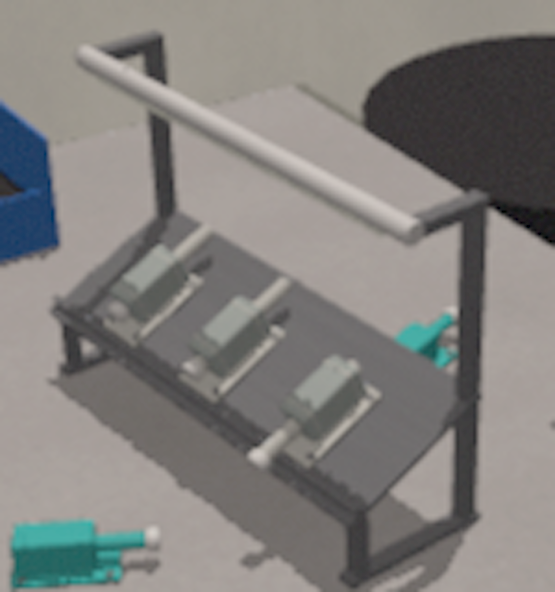

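The left (+y) and middle latches have thrown bolts, with tips at about (277,130) and (438,122) in the zoom. The right one is drawn, with its knob out at (628,285). I'll enlarge those two to get accurate pixel positions.

```bash
python3 - <<'E'
import cv2,numpy as np
a=cv2.imread("pics/top0.png")[185:240,115:195]; b=cv2.imread("pics/side0.png")[140:200,185:250]
a=cv2.resize(a,None,fx=5,fy=10,interpolation=cv2.INTER_CUBIC)
b=cv2.resize(b,None,fx=6,fy=9,interpolation=cv2.INTER_CUBIC)
o=np.zeros((560,800,3),'uint8');o[:550,:400]=a;o[:540,405:795]=b
o=np.clip(255*(o/255.)**0.6,0,255).astype('uint8')
for k in range(0,400,50): cv2.putText(o,str(115+k//5),(k,555),0,.35,(0,255,255))
cv2.imwrite("pics/z2.png",o)
E
```

```text
(no output)
```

View pics/z2.png

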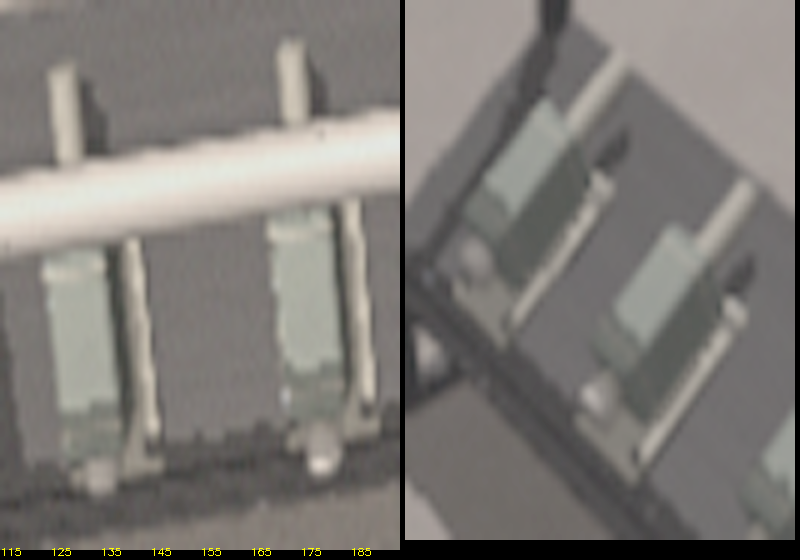

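```bash
cat > h.py <<'E'
from station import env
import numpy as np
np.set_printoptions(precision=2,suppress=True)
CI={n:env.camera_info(n) for n in("side","top")}
def ray(n,p):
    c=CI[n];R=np.array(c["R"]);C=-R.T@np.array(c["t"])
    return C,R.T@np.linalg.solve(c["K"],[*p,1])
def cast(n,p,P,N):
    C,d=ray(n,p);return C+d*((P-C)@N)/(d@N)
def z(n,p,h): return cast(n,p,np.array([0,0,h]),np.array([0,0,1.]))
def tri(p,q):
    C,d=ray("top",p);D,e=ray("side",q)
    s=np.linalg.lstsq(np.c_[d,-e],D-C,rcond=None)[0]
    A,B=C+s[0]*d,D+s[1]*e
    return (A+B)/2,np.linalg.norm(A-B)
E
python3 - <<'E'
from h import *
T=lambda u,v:(50+u/3.55-.36,155+v/3.55-.36)
S=lambda u,v:(165+u/3.7-.36,85+v/3.7-.36)
b0,e0=tri(T(47,200),S(80,55));b1,e1=tri(T(724,140),S(418,232))
print("bar",b0,e0,b1,e1)
for nm,p,q in [("UL",T(165,115),S(175,212)),("LR",T(752,252),S(365,517)),("LL",T(198,300),S(55,310))]:
    print(nm,*tri(p,q))
w=b1-b0;yaw=np.arctan2(w[0],-w[1]);print("yaw",yaw)
c,s=np.cos(yaw),np.sin(yaw);Rr=np.array([[c,-s,0],[s,c,0],[0,0,1]])
m=(b0+b1)/2;O=m-Rr@[8,0,240];print("rack origin",O)
O[2]=0
t2=lambda u,v:(115+u/5-.4,185+v/10-.45)
s2=lambda u,v:(185+(u-405)/6-.4,140+v/9-.45)
a=np.radians(25);Rl=Rr@np.array([[np.cos(a),0,-np.sin(a)],[0,1,0],[np.sin(a),0,np.cos(a)]])
P0=O+[0,0,75]
print("axes up-slope",Rl[:,0],"n",Rl[:,2])
def show(nm,cam,p,h):
    X=cast(cam,p,P0+Rl[:,2]*h,Rl[:,2]); print(nm,cam,h,"world",X,"slope",Rl.T@(X-P0))
for k,tip,kn,st,sk in [("L",(62,65),(100,472),(620,62),(475,255)),("M",(292,40),(322,450),(745,190),(598,397))]:
    show(k+"tip","top",t2(*tip),21);show(k+"tip","side",s2(*st),20)
    show(k+"knob","top",t2(*kn),18);show(k+"knob","side",s2(*sk),18)
    X,e=tri(t2(*tip),s2(*st));print("tri tip",Rl.T@(X-P0),e)
    X,e=tri(t2(*kn),s2(*sk));print("tri knob",Rl.T@(X-P0),e)
for k,cs in [("L",[(545,98),(582,135),(520,215),(480,195)]),("M",[(675,225),(705,252),(645,340),(608,315)])]:
    for q in cs: show(k+"hc","side",s2(*q),30)
show("Ltail","top",t2(90,410),30);show("Mtail","top",t2(314,370),30)
for p in [(325,158),(420,187),(397,270),(300,240)]: print("tray",z("top",p,36))
print("tape",z("top",(280,307),24))
print("cam",ray("top",(0,0))[0],ray("side",(0,0))[0])
E
```

```text
bar [554.84 383.01 240.17] 0.5734844539357583 [594.4   34.26 240.92] 3.8270601136974722
UL [618.58 384.12  99.  ] 3.2765286214238944
LR [547.04  25.43  59.46] 9.572466597178236
LL [507.76 375.83  52.35] 4.403667863552524
yaw 0.11296902421420009
rack origin [566.67 207.73   0.55]
axes up-slope [0.9  0.1  0.42] n [-0.42 -0.05  0.91]
Ltip top 21 world [607.19 309.67 122.3 ] slope [66.89 96.72 21.  ]
Ltip side 20 world [606.31 308.79 120.74] slope [65.35 95.94 20.  ]
Lknob top 18 world [523.11 303.44  79.71] slope [-27.46 100.    18.  ]
Lknob side 18 world [527.63 304.24  81.84] slope [-22.41 100.29  18.  ]
tri tip [66.06 97.69 18.4 ] 0.1799897064799822
tri knob [-24.49  97.38  22.07] 3.2117313864798214
Mtip top 21 world [614.68 213.56 120.72] slope [63.15  0.38 21.  ]
Mtip side 20 world [613.06 213.96 118.89] slope [60.96  0.95 20.  ]
Mknob top 18 world [529.96 207.26  77.83] slope [-31.91   3.66  18.  ]
Mknob side 18 world [534.81 207.55  80.09] slope [-26.57   3.41  18.  ]
tri tip [61.88  1.46 18.78] 1.5289217878406
tri knob [-28.77   1.39  21.85] 3.7895489995902523
Lhc side 30 world 
[... 170 characters left out ...]
46 79.35 30.  ]
Lhc side 30 world [533.85 308.41  98.18] slope [ -9.48 103.73  30.  ]
Mhc side 30 world [581.03 218.9  115.34] slope [31.12  9.47 30.  ]
Mhc side 30 world [583.56 198.63 115.45] slope [ 31.37 -10.95  30.  ]
Mhc side 30 world [550.92 194.08 100.09] slope [ -4.98 -11.79  30.  ]
Mhc side 30 world [545.84 216.19  98.89] slope [-7.8  10.75 30.  ]
Ltail top 30 world [535.82 302.07  98.77] slope [-8.1  97.21 30.  ]
Mtail top 30 world [546.38 206.56  98.64] slope [-8.4   1.12 30.  ]
tray [ 703.54 -113.88   36.  ]
tray [ 640.42 -333.14   36.  ]
tray [ 450.15 -279.63   36.  ]
tray [513.19 -59.25  36.  ]
tape [360.81 -16.91  24.  ]
cam [ 500.84  -19.17 1050.16] [  83.36 -666.55  695.7 ]
```

```bash
cat >> h.py <<'E'
from scipy.spatial.transform import Rotation as Ro
O=np.array([566.7,207.7,0.]);P0=O+[0,0,75]
def rz(a): return Ro.from_euler('z',a).as_matrix()
Rl=rz(.113)@Ro.from_euler('y',-np.radians(25)).as_matrix()
def toolR(yaw,tilt,sg):  # tool x tilted 'tilt' from straight down towards +x of yaw frame
    d=np.array([np.sin(tilt),0,-np.cos(tilt)]); zz=np.array([0,sg,0.])
    return rz(yaw)@np.c_[d,np.cross(zz,d),zz]
def plan(p,R,name=""):
    o=env.get_obs();R0=Ro.from_rotvec(o["tcp_rot"]).as_matrix()
    rv=Ro.from_matrix(R0.T@R).as_rotvec();D=np.array(p)-o["tcp_pos"]
    print(name,"t",round(o["t"],2),"tcp",o["tcp_pos"],"F",o["ft_force"],"gap",round(o["finger_gap"]*85.4,1),"| first turn",np.round(rv,3),"then shift cm",R.T@D/10,"| shift before turn",R0.T@D/10)
E
python3 - <<'E'
from h import *
o=env.get_obs();print(Ro.from_rotvec(o["tcp_rot"]).as_matrix())
for sg in(1,-1):
    R=toolR(.10,np.radians(30),sg)
    g=P0+Rl@[6,96,28]; print("grip",g)
    plan(g+R[:,0]*8-150*R[:,0],R,"pre sg%d"%sg)
E
```

```text
[[-0.   -0.97  0.26]
 [-0.    0.26  0.97]
 [-1.   -0.   -0.  ]]
grip [549.52 302.37 102.91]
pre sg1 t 0.1 tcp [147.66 555.47 218.6 ] F [-0.25  1.27 -0.43] gap 85.5 | first turn [-0.35 -0.1  -0.52] then shift cm [ 14.55 -26.66 -29.2 ] | shift before turn [ -0.71 -38.69 -16.64]
grip [549.52 302.37 102.91]
pre sg-1 t 0.1 tcp [147.66 555.47 218.6 ] F [-0.25  1.27 -0.43] gap 85.5 | first turn [ 2.7  -0.72  0.13] then shift cm [14.55 26.66 29.2 ] | shift before turn [ -0.71 -38.69 -16.64]
```

>>> {"fn": "servo_tool", "kwargs": {
  "increments": [
    {"dx":-0.04,"dy":-1.93,"dz":-0.83},
    {"dx":-0.04,"dy":-1.93,"dz":-0.83},
    {"dx":-0.04,"dy":-1.93,"dz":-0.83},
    {"dx":-0.04,"dy":-1.93,"dz":-0.83},
    {"dx":-0.04,"dy":-1.93,"dz":-0.83},
    {"dx":-0.04,"dy":-1.93,"dz":-0.83},
    {"dx":-0.04,"dy":-1.93,"dz":-0.83},
    {"dx":-0.04,"dy":-1.93,"dz":-0.83},
    {"dx":-0.04,"dy":-1.93,"dz":-0.83},
    {"dx":-0.04,"dy":-1.93,"dz":-0.83},
    {"dx":-0.04,"dy":-1.93,"dz":-0.83},
    {"dx":-0.04,"dy":-1.93,"dz":-0.83},
    {"dx":-0.04,"dy":-1.93,"dz":-0.83},
    {"dx":-0.04,"dy":-1.93,"dz":-0.83},
    {"dx":-0.04,"dy":-1.93,"dz":-0.83},
    {"dx":-0.04,"dy":-1.93,"dz":-0.83},
    {"dx":-0.04,"dy":-1.93,"dz":-0.83},
    {"dx":-0.04,"dy":-1.93,"dz":-0.83},
    {"dx":-0.04,"dy":-1.93,"dz":-0.83},
    {"dx":-0.04,"dy":-1.93,"dz":-0.83}
  ],
  "claw": 5.0
}}

```text
invalid input at $.increments[0]: expected keys dx, dy, dz, ax, ay, az
```

>>> {"fn": "servo_tool", "kwargs": {
  "increments": [
    {"ax":-0.044,"ay":-0.0125,"az":-0.065},
    {"ax":-0.044,"ay":-0.0125,"az":-0.065},
    {"ax":-0.044,"ay":-0.0125,"az":-0.065},
    {"ax":-0.044,"ay":-0.0125,"az":-0.065},
    {"ax":-0.044,"ay":-0.0125,"az":-0.065},
    {"ax":-0.044,"ay":-0.0125,"az":-0.065},
    {"ax":-0.044,"ay":-0.0125,"az":-0.065},
    {"ax":-0.044,"ay":-0.0125,"az":-0.065},
    {},
    {},
    {}
  ]
}}

```text
invalid input at $.increments[0]: expected keys dx, dy, dz, ax, ay, az
```

```bash
python3 - <<'E'
from h import *
import cv2
R=toolR(.10,np.radians(30),1);g=P0+Rl@[6,96,28]
plan(g+R[:,0]*8,R,"grasp"); plan(g+R[:,0]*8-60*R[:,0],R,"near")
print(env.get_obs()["qpos"])
a=env.grab_frame("top")[90:290,0:280];b=env.grab_frame("side")[40:260,130:350]
o=np.hstack([cv2.resize(a,(440,314),interpolation=cv2.INTER_CUBIC),cv2.resize(b,(314,314),interpolation=cv2.INTER_CUBIC)])
cv2.imwrite("pics/p1.png",np.clip(255*(o/255.)**.6,0,255).astype('uint8'))
E
```

```text
grasp t 0.1 tcp [147.66 555.47 218.6 ] F [-0.25  1.27 -0.43] gap 85.5 | first turn [-0.35 -0.1  -0.52] then shift cm [ 29.55 -26.66 -29.2 ] | shift before turn [ 12.28 -45.71 -13.99]
near t 0.1 tcp [147.66 555.47 218.6 ] F [-0.25  1.27 -0.43] gap 85.5 | first turn [-0.35 -0.1  -0.52] then shift cm [ 23.55 -26.66 -29.2 ] | shift before turn [  7.08 -42.91 -15.05]
[-1.35  0.71 -0.03  1.48  0.02  0.95 -0.08]
```

>>> {"fn": "servo_tool", "kwargs": {
  "increments": [
    {"dx":-0.05,"dy":-2.76,"dz":-1.19,"ax":0,"ay":0,"az":0},
    {"dx":-0.05,"dy":-2.76,"dz":-1.19,"ax":0,"ay":0,"az":0},
    {"dx":-0.05,"dy":-2.76,"dz":-1.19,"ax":0,"ay":0,"az":0},
    {"dx":-0.05,"dy":-2.76,"dz":-1.19,"ax":0,"ay":0,"az":0},
    {"dx":-0.05,"dy":-2.76,"dz":-1.19,"ax":0,"ay":0,"az":0},
    {"dx":-0.05,"dy":-2.76,"dz":-1.19,"ax":0,"ay":0,"az":0},
    {"dx":-0.05,"dy":-2.76,"dz":-1.19,"ax":0,"ay":0,"az":0},
    {"dx":-0.05,"dy":-2.76,"dz":-1.19,"ax":0,"ay":0,"az":0},
    {"dx":-0.05,"dy":-2.76,"dz":-1.19,"ax":0,"ay":0,"az":0},
    {"dx":-0.05,"dy":-2.76,"dz":-1.19,"ax":0,"ay":0,"az":0},
    {"dx":-0.05,"dy":-2.76,"dz":-1.19,"ax":0,"ay":0,"az":0},
    {"dx":-0.05,"dy":-2.76,"dz":-1.19,"ax":0,"ay":0,"az":0},
    {"dx":-0.05,"dy":-2.76,"dz":-1.19,"ax":0,"ay":0,"az":0},
    {"dx":-0.05,"dy":-2.76,"dz":-1.19,"ax":0,"ay":0,"az":0}
  ],
  "claw": 5.0
}}

```text
t: 1.6
tcp_pos: [479.2, 294.5, 225.9]
tcp_rot: [-1.016, 1.321, 1.016]
ft_force: [-1.1, 1.1, -0.3]
finger_gap: 0.586
```

>>> {"fn": "servo_tool", "kwargs": {
  "increments": [
    {"dx":0,"dy":0,"dz":0,"ax":-0.058,"ay":-0.017,"az":-0.087},
    {"dx":0,"dy":0,"dz":0,"ax":-0.058,"ay":-0.017,"az":-0.087},
    {"dx":0,"dy":0,"dz":0,"ax":-0.058,"ay":-0.017,"az":-0.087},
    {"dx":0,"dy":0,"dz":0,"ax":-0.058,"ay":-0.017,"az":-0.087},
    {"dx":0,"dy":0,"dz":0,"ax":-0.058,"ay":-0.017,"az":-0.087},
    {"dx":0,"dy":0,"dz":0,"ax":-0.058,"ay":-0.017,"az":-0.087},
    {"dx":0,"dy":0,"dz":0,"ax":0,"ay":0,"az":0},
    {"dx":0,"dy":0,"dz":0,"ax":0,"ay":0,"az":0}
  ]
}}

```text
t: 2.4
tcp_pos: [478.7, 295.8, 225.3]
tcp_rot: [-1.449, 0.757, 0.892]
ft_force: [0.4, -0.6, 0.3]
finger_gap: 0.583
```

```bash
python3 - <<'E'
from h import *
import cv2
R=toolR(.10,np.radians(30),1);g=P0+Rl@[6,96,28]
plan(g+R[:,0]*8,R,"grasp"); plan(g+R[:,0]*8-60*R[:,0],R,"near")
print(env.get_obs()["qpos"])
E
```

```text
grasp t 2.4 tcp [478.67 295.81 225.32] F [ 0.37 -0.63  0.32] gap 49.8 | first turn [-0.01  0.   -0.01] then shift cm [14.96 -0.04 -0.05] | shift before turn [14.96 -0.14 -0.08]
near t 2.4 tcp [478.67 295.81 225.32] F [ 0.37 -0.63  0.32] gap 49.8 | first turn [-0.01  0.   -0.01] then shift cm [ 8.96 -0.04 -0.05] | shift before turn [ 8.96 -0.1  -0.07]
[-1.04  0.6   0.42  2.06  0.58  0.12  0.36]
```

>>> {"fn": "servo_tool", "kwargs": {
  "increments": [
    {"dx":1.5,"dy":0,"dz":0,"ax":-0.01,"ay":0,"az":-0.01},
    {"dx":1.5,"dy":-0.01,"dz":-0.01,"ax":0,"ay":0,"az":0},
    {"dx":1.5,"dy":-0.01,"dz":-0.01,"ax":0,"ay":0,"az":0},
    {"dx":1.5,"dy":-0.01,"dz":-0.01,"ax":0,"ay":0,"az":0},
    {"dx":1.5,"dy":-0.01,"dz":-0.01,"ax":0,"ay":0,"az":0},
    {"dx":1.5,"dy":0,"dz":-0.01,"ax":0,"ay":0,"az":0},
    {"dx":0,"dy":0,"dz":0,"ax":0,"ay":0,"az":0},
    {"dx":0,"dy":0,"dz":0,"ax":0,"ay":0,"az":0}
  ]
}}

```text
t: 3.2
tcp_pos: [529.0, 305.1, 156.8]
tcp_rot: [-1.462, 0.765, 0.893]
ft_force: [-0.3, -0.1, -0.1]
finger_gap: 0.584
```

```bash
python3 - <<'E'
from h import *
import cv2
R=toolR(.10,np.radians(30),1);g=P0+Rl@[6,96,28]
plan(g+R[:,0]*8,R,"grasp")
print(env.get_obs()["qpos"])
a=env.grab_frame("top")[150:250,50:210];b=env.grab_frame("side")[90:210,150:290]
o=np.hstack([cv2.resize(a,None,fx=2.6,fy=4,interpolation=cv2.INTER_CUBIC),cv2.resize(b,(380,400),interpolation=cv2.INTER_CUBIC)])
cv2.imwrite("pics/p1.png",np.clip(255*(o/255.)**.6,0,255).astype('uint8'))
E
```

```text
grasp t 3.2 tcp [529.   305.1  156.84] F [-0.31 -0.1  -0.06] gap 49.9 | first turn [-0.   -0.01 -0.01] then shift cm [ 6.48  0.95 -0.48] | shift before turn [ 6.49  0.88 -0.43]
[-0.97  0.78  0.43  1.98  0.59  0.    0.36]
```

View pics/p1.png

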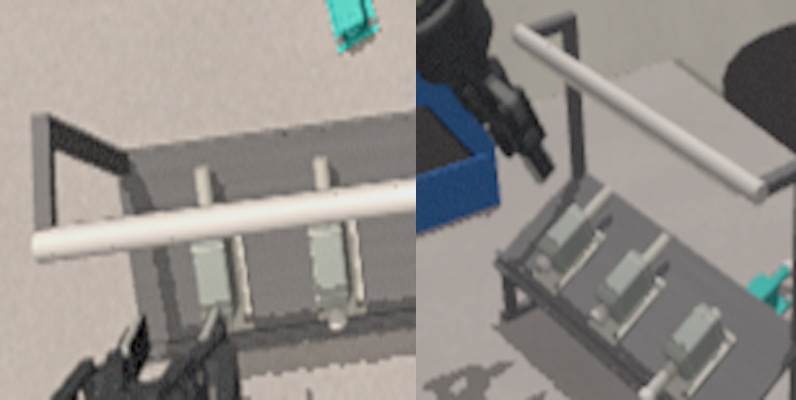

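The right crop shows the gripper up and left of the rack, tip at about (545,175), clear of everything. Joint 6 is at its limit of 0, so the wrist has to be flipped (q5 + π). I'll identify the kinematics from the poses recorded so far and plan that.

```bash
cat > k.py <<'E'
import numpy as np, itertools
from scipy.optimize import least_squares
from scipy.spatial.transform import Rotation as Ro
from station import env
E3=lambda ax,a: Ro.from_euler(ax,a).as_matrix()
def rots(q,s):
    A=np.eye(3);out=[]
    for i,ax in enumerate("zyzyzyz"):
        A=A@E3(ax,s[i]*q[i]);out.append(A)
    return out
C=np.array([[0,0,0],[0,0,0],[1.,0,0]])  # tool x = last frame z
E
python3 - <<'E'
from k import *
o=env.get_obs()
D=[([-1.3527,.707,-.0276,1.4849,.022,.9509,-.0755],[147.6553,555.4716,218.6038],[-1.0163,1.3217,1.0153]),
([-1.04,.6,.42,2.06,.58,.12,.36],[478.67,295.81,225.32],[-1.449,.757,.892]),(o["qpos"],o["tcp_pos"],o["tcp_rot"])]
print(list(o["qpos"]))
best=[]
for s in itertools.product([1,-1],repeat=7):
    if s[1]<0: continue
    Cs=[rots(q,s)[-1].T@Ro.from_rotvec(r).as_matrix() for q,p,r in D]
    best.append((np.abs(Cs[0]-Cs[2]).max()+np.abs(Cs[0]-Cs[1]).max(),s,Cs[2]))
best.sort(key=lambda b:b[0])
for b in best[:3]: print(b[0],b[1]);
s=best[0][1];print(best[0][2].round(3))
M=[];y=[]
for q,p,r in D:
    A=rots(q,s)
    M.append(np.c_[[0,0,1],A[1][:,2],A[3][:,2],A[6][:,2],A[1][:,0],A[3][:,0]][:, :6]);y.append(p)
for n in(4,):
    L,res,_,_=np.linalg.lstsq(np.vstack(M)[:,:n],np.hstack(y),rcond=None);print(L,(np.vstack(M)[:,:n]@L-np.hstack(y)).round(1))
E
```

```text
[np.float64(-0.9665967678470491), np.float64(0.7802882300965414), np.float64(0.42556763339806597), np.float64(1.9800523449355425), np.float64(0.5853230799752789), np.float64(0.0013536269622084621), np.float64(0.36190711494194067)]
0.003242099583991031 (-1, 1, -1, 1, -1, 1, -1)
0.3453234416880472 (1, 1, 1, 1, 1, 1, -1)
0.64758921243997 (1, 1, 1, 1, -1, 1, 1)
[[-0. -0. -1.]
 [ 0.  1. -0.]
 [ 1.  0. -0.]]
[415.45141639 477.79942468 318.87358272 368.5894723 ] [-33.    2.2   6.1   2.    6.5  -5.2  -1.1   0.4  -0.9]
```

```bash
cat >> k.py <<'E'
S=(-1,1,-1,1,-1,1,-1);CC=np.array([[0,0,-1.],[0,1,0],[1,0,0]])
o=env.get_obs()
D=[([-1.3527,.707,-.0276,1.4849,.022,.9509,-.0755],[147.6553,555.4716,218.6038]),
([-1.04,.6,.42,2.06,.58,.12,.36],[478.67,295.81,225.32]),([-.9666,.7803,.4256,1.98,.5853,.00135,.3619],[529.,305.1,156.84])]
def cols(q):
    A=rots(q,S);return np.c_[[0,0,1],A[1][:,2],A[3][:,2],A[6][:,2],A[0][:,0],A[1][:,0],A[3][:,0]]
E
python3 - <<'E'
from k import *
M=np.vstack([cols(q) for q,p in D]);y=np.hstack([p for q,p in D])
for c in([0,1,2,3,4],[0,1,2,3,5],[0,1,2,3,6],[1,2,3,4,6],[0,1,2,3,5,6]):
    L=np.linalg.lstsq(M[:,c],y,rcond=None)[0];print(c,L.round(1),(M[:,c]@L-y).round(1))
E
```

```text
[0, 1, 2, 3, 4] [376.3 530.9 320.8 368.8 -35.4] [-33.    2.8   6.    0.3   2.1  -2.3   0.9   2.4  -3.7]
[0, 1, 2, 3, 5] [375.6 508.6 320.2 368.8 -27.1] [-33.    2.7   6.2   0.3   2.4  -5.6   0.9   2.8  -0.7]
[0, 1, 2, 3, 6] [422.6 503.4 322.  379.3  26.1] [-32.3   6.1  -1.    0.6   3.3  -1.5  -1.1  -0.8   2.5]
[1, 2, 3, 4, 6] [ 950.5  310.9  338.6 -315.7  -29.7] [-32.3   4.2   8.9 -23.8 -19.4  16.9   8.9  32.3 -35. ]
[0, 1, 2, 3, 5, 6] [395.6 522.2 322.5 378.7 -17.8  24.3] [-32.3   6.2  -0.4  -0.5   1.   -1.9   0.2   0.8   2.3]
```

```bash
cat >> k.py <<'E'
def cols2(q):
    A=rots(q,S);return np.c_[[0,0,1],A[1][:,2],A[3][:,2],A[6][:,2],A[0][:,0],A[0][:,1],A[1][:,0],A[1][:,1],A[3][:,0],A[3][:,1],A[5][:,0],A[5][:,1],[1,0,0],[0,1,0]]
E
python3 - <<'E'
from k import *
M=np.vstack([cols2(q) for q,p in D]);y=np.hstack([p for q,p in D])
r=[]
for n in(1,2):
  for e in itertools.combinations(range(4,14),n):
    c=[0,1,2,3,*e];L=np.linalg.lstsq(M[:,c],y,rcond=None)[0];r.append((n,np.abs(M[:,c]@L-y).max().round(2),e,L.round(1)))
for n in(1,2):
  for x in sorted([x for x in r if x[0]==n],key=lambda x:x[1])[:4]:print(x)
E
```

```text
(1, np.float64(1.88), (11,), array([330. , 495.3, 309.8, 308.5, -32.6]))
(1, np.float64(2.07), (9,), array([317.3, 522.3, 290.1, 328.3, -30.6]))
(1, np.float64(5.15), (5,), array([314.8, 516.5, 290.6, 314.7, -32.6]))
(1, np.float64(5.15), (7,), array([314.8, 516.5, 290.6, 314.7, -32.6]))
(2, np.float64(0.61), (4, 11), array([314.5, 517.2, 310.5, 309.1, -14.6, -32.2]))
(2, np.float64(0.62), (11, 13), array([308.3, 514.5, 307.1, 302.2, -30.1, -10.6]))
(2, np.float64(0.77), (10, 11), array([311.6, 513. , 307.1, 304.1,   9.6, -32.3]))
(2, np.float64(0.82), (5, 8), array([321.5, 534.3, 293.1, 323.3, -32. ,  18.6]))
```

```bash
cat >> k.py <<'E'
LL=np.array([330,495.3,309.8,308.5,-32.6])
def fk(q):
    A=rots(q,S);p=330*np.array([0,0,1])+A[1][:,2]*LL[1]+A[3][:,2]*LL[2]+A[6][:,2]*LL[3]+A[5][:,1]*LL[4]
    return p,A[6]@CC
lo=np.array([-2.71,-.32,-1.57,0,-1.46,0,-2.83])+.08;hi=np.array([2.71,2.16,1.52,2.45,4.6,2.02,2.83])-.08
def ik(p,R,q0,w=.02):
    def f(q):
        P,Q=fk(q);return np.r_[(P-p)/100,Ro.from_matrix(R.T@Q).as_rotvec()*3,w*(q-q0)]
    r=least_squares(f,np.clip(q0,lo+.01,hi-.01),bounds=(lo,hi));P,Q=fk(r.x)
    return r.x,np.linalg.norm(P-p),np.linalg.norm(Ro.from_matrix(R.T@Q).as_rotvec())
E
python3 - <<'E'
from k import *
from h import *
rng=np.random.default_rng(0)
for nm,yl in(("L",96),("M",1)):
  for sg in(1,-1):
    R=toolR(.10,np.radians(30),sg);g=P0+Rl@[6,yl,28];sol=[]
    for back in(0,):
      p=g+(8-back)*R[:,0]
      for k in range(25):
        q,e,a=ik(p,R,rng.uniform(lo,hi),.005)
        if e<3 and a<.02: sol.append(q)
    print(nm,sg,len(sol))
    for q in sorted(sol,key=lambda q:abs(q[2]))[:7]:print("  ",q)
E
```

```text
L 1 19
   [-0.63  0.86  0.09  1.97  2.33  0.23 -1.22]
   [-0.52  0.87 -0.12  1.99  2.1   0.37 -0.95]
   [-0.74  0.87  0.31  1.9   3.09  0.08 -2.01]
   [-0.74  0.87  0.31  1.9   3.09  0.08 -2.01]
   [-0.87  0.91  0.45  1.82  4.52  0.08  2.75]
   [-0.91  0.92  0.46  1.8  -1.22  0.08  2.17]
   [-0.91  0.92  0.46  1.8  -1.22  0.08  2.17]
L -1 25
   [-0.66  0.86  0.14  1.97  2.43  0.2   1.81]
   [-0.66  0.86  0.14  1.97  2.43  0.2   1.81]
   [-0.68  0.86  0.18  1.96  2.52  0.17  1.72]
   [-0.7   0.87  0.22  1.95  2.63  0.15  1.61]
   [-0.45  0.88 -0.24  1.99  2.02  0.46  2.29]
   [-0.73  0.87  0.29  1.92  2.92  0.1   1.3 ]
   [-0.74  0.87  0.31  1.9   3.09  0.08  1.13]
M 1 18
   [-0.39  0.84  0.03  2.07  2.73  0.29 -1.42]
   [-0.31  0.84 -0.11  2.09  2.51  0.37 -1.18]
   [-0.44  0.84  0.12  2.05  2.93  0.25 -1.64]
   [-0.45  0.84  0.13  2.05  2.96  0.24 -1.67]
   [-0.24  0.86 -0.25  2.1   2.36  0.45 -1.01]
   [-0.58  0.85  0.34  1.97  3.67  0.18 -2.44]
   [-0.13  0.9  -0.45  2.11  2.21  0.58 -0.82]
M -1 6
   [-0.52  0.84  0.25  2.01  3.31  0.2   1.09]
   [-0.55  0.84  0.29  1.99  3.47  0.19  0.93]
   [-0.16  0.89 -0.39  2.11  2.25  0.54  2.27]
   [-0.93  1.02  0.91  1.92  4.43  0.54 -0.27]
   [ 0.19  1.24 -1.21  2.12  2.01  1.25  2.75]
   [-1.09  1.35  1.44  1.92  4.42  1.08 -0.51]
```

```bash
cat >> k.py <<'E'
from scipy.linalg import logm,expm
H=lambda R,p:np.block([[R,np.array(p).reshape(3,1)],[np.zeros((1,3)),1]])
def row(T0,T1,N):
    X=expm(logm(np.linalg.inv(T0)@T1).real/N).real
    return np.r_[X[:3,3]/10,Ro.from_matrix(X[:3,:3]).as_rotvec()]
def jac(q):
    P,Q=fk(q);J=np.zeros((6,7))
    for i in range(7):
        d=np.array(q,float);d[i]+=1e-5;p,r=fk(d);J[:3,i]=(p-P)/1e-5/300;J[3:,i]=Ro.from_matrix(r@Q.T).as_rotvec()/1e-5
    return J
LO,HI=lo-.08,hi+.08
def sim(q,rows,lam=.02):
    P,Q=fk(q);T=H(Q,P);q=np.array(q,float)
    for r in rows:
        T=T@H(Ro.from_rotvec(r[3:]).as_matrix(),np.array(r[:3])*10)
        for _ in range(5):
            P,Q=fk(q);e=np.r_[(T[:3,3]-P)/300,Ro.from_matrix(T[:3,:3]@Q.T).as_rotvec()]
            J=jac(q);q=np.clip(q+J.T@np.linalg.solve(J@J.T+lam**2*np.eye(6),e),LO,HI)
    return q,np.linalg.norm(e)
E
python3 - <<'E'
from k import *
np.set_printoptions(precision=3,suppress=True)
q0=D[0][0]
m1=[[-.05,-2.76,-1.19,0,0,0]]*14+[[0,0,0,-.058,-.017,-.087]]*6
for lam in(.001,.02,.1):
    a,e=sim(q0,m1,lam);b,e2=sim(a,[[0,0,0,-.01,0,-.01]]+[[1.5,0,0,0,0,0]]*6,lam);print(lam,a,e,b,e2)
print("actual",D[1][0],D[2][0])
E
```

```text
0.001 [-1.074  0.606  0.47   2.071  0.477  0.087  0.463] 1.356207312240672e-13 [-1.008  0.812  0.482  2.018  0.413  0.     0.517] 0.12674141191720667
0.02 [-1.074  0.606  0.47   2.071  0.476  0.087  0.464] 1.9170008671508552e-09 [-1.007  0.812  0.482  2.018  0.413  0.     0.517] 0.1264115112476183
0.1 [-1.075  0.607  0.47   2.07   0.469  0.088  0.471] 4.57502057253135e-05 [-1.006  0.811  0.479  2.015  0.409  0.     0.521] 0.11924220492851187
actual [-1.04, 0.6, 0.42, 2.06, 0.58, 0.12, 0.36] [-0.9666, 0.7803, 0.4256, 1.98, 0.5853, 0.00135, 0.3619]
```

```bash
python3 - <<'E'
from k import *
from h import toolR,P0,Rl
np.set_printoptions(precision=3,suppress=True)
q0=np.array(env.get_obs()["qpos"])
R=toolR(.10,np.radians(30),1);g=P0+Rl@[6,96,28]
pre=H(R,g+(8-130)*R[:,0]);gr=H(R,g+8*R[:,0])
best=[]
for q6 in(.5,.8):
 for q5 in(1.8,2.3,2.8):
  for dx in (-60,):
   q1=q0.copy();q1[5]=q6;q1[3]-=.1;q1[1]-=.25
   q2=q1.copy();q2[4]=q5;q2[6]-=(q5-q0[4])*.9;q2[2]=.1;q2[0]=-.75
   Ts=[H(*fk(x)[::-1]) for x in(q0,q1,q2)]+[pre,gr]
   q=q0;print("q6",q6,"q5",q5)
   for i,N in enumerate((8,16,10,8)):
      r=row(Ts[i],Ts[i+1],N);q,e=sim(q,[r]*N);print("  ",r,N,"->",q,round(e,4),Ts[i+1][:3,3].round(0))
E
```

```text
q6 0.5 q5 1.8
   [-1.444 -0.914 -1.203  0.016  0.029 -0.005] 8 -> [-0.972  0.532  0.435  1.879  0.575  0.498  0.371] 0.0 [532. 217. 301.]
   [-0.007 -0.737  0.647  0.001 -0.014 -0.026] 16 -> [-1.291  0.742  0.984  1.845  0.683  0.     0.132] 0.0596 [624. 317. 377.]
   [ 0.252  2.168 -0.164 -0.009 -0.004  0.046] 10 -> [-1.037  0.64   0.452  2.08   0.731  0.085  0.205] 0.0 [489. 296. 209.]
   [ 1.625  0.     0.    -0.    -0.    -0.   ] 8 -> [-0.966  0.936  0.506  1.973  0.569  0.     0.33 ] 0.201 [554. 303.  96.]
q6 0.5 q5 2.3
   [-1.444 -0.914 -1.203  0.016  0.029 -0.005] 8 -> [-0.972  0.532  0.435  1.879  0.575  0.498  0.371] 0.0 [532. 217. 301.]
   [-0.043 -0.92   1.067 -0.    -0.026 -0.035] 16 -> [-1.379  0.773  1.067  1.853  0.35   0.     0.397] 0.376 [627. 383. 413.]
   [ 0.185  2.509 -0.851 -0.005  0.014  0.06 ] 10 -> [-1.128  0.614  0.516  2.087  0.308  0.31   0.49 ] 0.0 [489. 296. 209.]
   [ 1.625  0.     0.    -0.    -0.    -0.   ] 8 -> [-0.979  0.899  0.489  2.084  0.297  0.     0.501] 0.0008 [554. 303.  96.]
q6 0.5 q5 2.8
   [-1.444 -0.914 -1.203  0.016  0.029 -0.005] 8 -> 
[... 1295 characters left out ...]
.63   0.568  2.096  0.274  0.323  0.321] 0.0 [489. 296. 209.]
   [ 1.625  0.     0.    -0.    -0.    -0.   ] 8 -> [-1.035  0.911  0.52   2.101  0.26   0.004  0.337] 0.0 [554. 303.  96.]
q6 0.8 q5 2.8
   [-1.495 -0.348 -2.42   0.019  0.063  0.01 ] 8 -> [-0.991  0.538  0.466  1.878  0.558  0.789  0.389] 0.0 [486. 138. 307.]
   [-0.183 -1.667  2.083  0.008 -0.059 -0.062] 16 -> [-1.527  0.714  1.121  1.932 -0.138  0.     0.808] 0.8887 [623. 444. 517.]
   [-0.033  3.443 -1.686 -0.004  0.04   0.094] 10 -> [-1.394  0.536  0.729  2.15  -0.221  0.744  0.862] 0.0 [489. 296. 209.]
   [ 1.625  0.     0.    -0.    -0.    -0.   ] 8 -> [-1.115  0.787  0.434  2.328 -0.443  0.268  1.063] 0.0 [554. 303.  96.]
```

```bash
cat > s.py <<'E'
from k import *
from h import toolR,P0,Rl
np.set_printoptions(precision=3,suppress=True)
def margins(q): return min((q-LO).min(),(HI-q).min())
def path(q,Ts,Ns,lam=.02):
    T0=H(*fk(q)[::-1]);mm=9;out=[];err=0
    for T,N in zip(Ts,Ns):
        r=row(T0,T,N)
        for _ in range(N):
            q,e=sim(q,[r],lam);mm=min(mm,margins(q));err=max(err,e)
        out.append((r,N,q));T0=T
    return mm,err,out
E
cat > r.py <<'E'
from s import *
q0=np.array(env.get_obs()["qpos"]);rng=np.random.default_rng(1)
tilt=np.radians(29);R=toolR(.10,tilt,1);g=P0+Rl@[6,96,28]
pre=H(R,g+(8-130)*R[:,0]);gr=H(R,g+8*R[:,0])
res=[]
import time;t0=time.time()
while time.time()-t0<200:
    t=rng.uniform(-.2,.6);y=rng.uniform(-.7,1.0);rl=rng.uniform(-.6,.6)
    Rw=toolR(y,t,1)@Ro.from_euler('y',rl).as_matrix()
    W=H(Rw,[rng.uniform(380,480),rng.uniform(200,380),rng.uniform(230,330)])
    qs=np.array([q0[0],q0[1]-.05,q0[2],q0[3],q0[4],.06,q0[6]])
    m,e,out=path(q0,[W,pre,gr],(8,8,6))
    mf=margins(out[-1][2]);res.append((-(min(mf,.3))+e*5,m,e,mf,(t,y,rl),W[:3,3],out))
res.sort(key=lambda r:r[0])
for r in res[:4]:
    print(r[1:6]);[print("   ",*o) for o in r[6]]
E
python3 r.py
```

```text
(np.float64(0.0), np.float64(0.04631222018304052), np.float64(0.0), (0.4892634631151595, 0.8668506603798634, 0.522069260125669), array([438.982, 290.414, 233.762]))
    [-1.403  0.443 -0.003 -0.082  0.016 -0.019] 8 [-1.514  0.767  0.959  2.247  0.755  0.     0.672]
    [ 0.617 -0.359 -0.092  0.081 -0.017  0.02 ] 8 [-1.057  0.648  0.489  2.037  0.478  0.208  0.463]
    [ 2.167  0.     0.     0.    -0.    -0.   ] 6 [-0.94   0.931  0.504  1.973  0.46   0.     0.466]
(np.float64(0.0), np.float64(0.04716163208542205), np.float64(0.0), (0.510583713037466, 0.8399180604536989, 0.4846756723049951), array([389.763, 267.753, 275.639]))
    [-2.184  0.747 -0.169 -0.078  0.012 -0.019] 8 [-1.664  0.608  1.043  2.339  0.77   0.004  0.664]
    [ 1.401 -0.666  0.064  0.078 -0.013  0.02 ] 8 [-1.019  0.64   0.428  2.037  0.512  0.151  0.442]
    [ 2.167  0.     0.     0.    -0.    -0.   ] 6 [-0.928  0.928  0.457  1.954  0.482  0.     0.452]
(np.float64(0.0), np.float64(0.04744197770444801), np.float64(0.0), (0.5920948679650808, 0.8051857464341712, 0.59903918193415), array([475.363, 320.149, 260.531]))
    [-1.43  -0.277  0.096 -0.069  0.025 -0.031] 8 [-1.557  0.843  1.021  2.125  0.702  0.     0.56 ]
    [ 0.632  0.341 -0.165  0.069 -0.027  0.032] 8 [-1.028  0.637  0.441  2.043  0.513  0.135  0.434]
    [ 2.167  0.     0.     0.    -0.    -0.   ] 6 [-0.932  0.925  0.466  1.957  0.479  0.     0.447]
(np.float64(0.0), np.float64(0.04750377140852331), np.float64(0.0), (0.43930855280470266, 0.8149163885343134, 0.5737334252404963), array([416.772, 245.3  , 241.082]))
    [-1.594  0.848 -0.542 -0.079  0.027 -0.014] 8 [-1.574  0.758  1.029  2.317  0.758  0.     0.657]
    [ 0.805 -0.789  0.395  0.078 -0.029  0.015] 8 [-1.032  0.643  0.451  2.039  0.5    0.16   0.45 ]
    [ 2.167  0.     0.     0.    -0.    -0.   ] 6 [-0.931  0.93   0.474  1.959  0.472  0.     0.459]
```

```bash
cat > r2.py <<'E'
from s import *
q0=np.array(env.get_obs()["qpos"])
R=toolR(.10,np.radians(29),1)
def poses(yl): 
    g=P0+Rl@[6,yl,28];return H(R,g+(8-130)*R[:,0]),H(R,g+8*R[:,0])
for nm,yl in(("L",96),("M",1)):
  pre,gr=poses(yl)
  for seed in([-1.1,.79,.43,2.33,-.44,.3,1.06],[-1.2,.79,.6,2.33,-.8,.4,1.3],[-.5,.87,-.12,1.99,2.1,.4,-.95],[-.3,.87,-.4,1.99,2.1,.6,-.95]):
    q,e,a=ik(gr[:3,3],R,np.array(seed),.01);qp,e2,a2=ik(pre[:3,3],R,q,.01);print(nm,"gr",q,round(e,1),round(a,3),"pre",qp,round(e2,1),round(a2,3))
pre,gr=poses(96)
for qt in ([-1.2,.6,.6,2.33,-.44,.5,1.06],[-.55,.6,-.1,2.1,2.1,.5,-.95]):
  for q6 in(.6,1.0):
    qt=np.array(qt);a=q0.copy();a[5]=q6;a[1]-=.3
    b=a.copy();b[[2,4,6]]=qt[[2,4,6]];b[0]=qt[0]
    n=4;way=[a]+[a+(b-a)*k/n for k in range(1,n+1)]
    Ts=[H(*fk(w)[::-1]) for w in way]+[pre,gr]
    m,e,out=path(q0,Ts,[8]+[5]*n+[8,8]);print("target",qt,q6,"err",e)
    for T,o in zip(Ts,out):print("  ",o[2],T[:3,3].round(0),T[:3,0])
E
time python3 r2.py
```

```text
L gr [-0.91   0.919  0.442  1.795 -0.985  0.08   1.932] 0.0 0.0 pre [-1.196  0.734  0.777  1.907 -0.838  0.299  1.757] 0.0 0.0
L gr [-0.91   0.919  0.442  1.795 -0.987  0.08   1.935] 0.0 0.0 pre [-1.196  0.734  0.778  1.907 -0.839  0.299  1.759] 0.0 0.0
L gr [-0.528  0.866 -0.101  1.976  2.048  0.34  -0.906] 0.0 0.0 pre [-0.545  0.598 -0.232  2.089  1.505  0.412 -0.446] 0.0 0.0
L gr [-0.389  0.896 -0.351  1.981  1.934  0.52  -0.74 ] 0.0 0.0 pre [-0.405  0.626 -0.453  2.089  1.538  0.546 -0.459] 0.0 0.0
M gr [-0.663  0.856  0.351  1.859 -1.38   0.08   2.543] 5.5 0.036 pre [-0.956  0.642  0.695  2.023 -1.159  0.239  2.297] 0.0 0.0
M gr [-0.663  0.856  0.351  1.859 -1.38   0.08   2.543] 5.5 0.036 pre [-0.956  0.642  0.695  2.023 -1.159  0.239  2.297] 0.0 0.0
M gr [-0.247  0.854 -0.23   2.087  2.329  0.413 -0.982] 0.0 0.0 pre [-0.461  0.539  0.02   2.211  2.085  0.178 -0.829] 0.0 0.0
M gr [-0.17   0.878 -0.372  2.095  2.212  0.506 -0.842] 0.0 0.0 pre [-0.262  0.559 -0.309  2.22   1.852  0.36  -0.6  ] 0.0 0.0
target [-1.2   0.6   0.6   2.33 -0.44  0.5   1.06] 0.6 err 0.033850550358511776

[... 2210 characters left out ...]

   [-1.017  0.495  0.506  1.977  0.549  0.977  0.406] [411.  61. 322.] [ 0.199 -0.614 -0.764]
   [-1.092  0.549  0.658  1.97   0.809  0.843  0.195] [489.  56. 362.] [ 0.425 -0.656 -0.623]
   [-1.177  0.613  0.844  1.972  1.108  0.628 -0.114] [562.  84. 404.] [ 0.654 -0.589 -0.476]
   [-1.267  0.695  1.089  1.981  1.653  0.357 -0.733] [620. 140. 448.] [ 0.846 -0.421 -0.328]
   [-1.132  0.576  0.838  1.97   2.266  0.557 -1.334] [652. 216. 491.] [ 0.967 -0.177 -0.184]
   [-0.981  0.626  0.539  2.063  2.308  0.    -1.257] [491. 296. 210.] [ 0.482  0.048 -0.875]
   [-0.673  0.856  0.2    1.929  2.414  0.211 -1.306] [553. 303.  96.] [ 0.482  0.048 -0.875]
real	0m7.802s
user	0m17.538s
sys	0m0.322s
```

```bash
cat > r3.py <<'E'
from s import *
q0=np.array(env.get_obs()["qpos"])
def poses(yl,tilt=29): 
    R=toolR(.10,np.radians(tilt),1)
    g=P0+Rl@[6,yl,28];return H(R,g+(8-130)*R[:,0]),H(R,g+8*R[:,0])
pre,gr=poses(96);hi_=H(toolR(.1,np.radians(50),1),[430,290,300])
res=[]
for q6 in(.8,1.0,1.2):
 for q5 in(2.1,2.5,2.9):
  for q3 in(-.1,-.5):
   for c in(.85,1.):
    a=q0.copy();a[5]=q6;a[1]-=.3
    b=a.copy();b[2]=q3;b[4]=q5;b[6]-=(q5-q0[4])*c;b[0]=-.6
    n=3;way=[a]+[a+(b-a)*k/n for k in range(1,n+1)]
    Ts=[H(*fk(w)[::-1]) for w in way]+[hi_,pre,gr]
    m,e,out=path(q0,Ts,[8]+[6]*n+[8,6,6]);mp=min(margins(o[2]) for o in out)
    res.append((mp-2*e,mp,e,(q6,q5,q3,c),Ts,out))
res.sort(key=lambda r:-r[0])
for r in res[:3]:
    print(r[:4])
    for T,o in zip(r[4],r[5]):print("  ",o[0],o[1],o[2],T[:3,3].round(0),T[:3,0])
E
time python3 r3.py
```

```text
(np.float64(-0.20531817038847727), np.float64(0.0), np.float64(0.10265908519423864), (1.2, 2.9, -0.5, 1.0))
   [-1.618  0.932 -4.476  0.02   0.111  0.038] 8 [-1.038  0.502  0.54   1.977  0.547  1.166  0.419] [372.  23. 350.] [ 0.073 -0.737 -0.672]
   [-0.949 -3.138  1.37   0.054 -0.03  -0.115] 6 [-1.287  0.611  0.836  1.974  1.167  0.805 -0.265] [538. 110. 440.] [ 0.684 -0.636 -0.356]
   [-1.224 -1.876  3.757  0.08  -0.115 -0.064] 6 [-1.376  0.573  0.846  1.975  2.209  0.718 -1.537] [588. 338. 539.] [ 0.999 -0.02  -0.036]
   [-1.141  0.392  4.732  0.101 -0.137  0.018] 6 [-1.194  0.435  0.387  1.971  2.986  1.077 -2.403] [443. 555. 643.] [0.708 0.649 0.278]
   [-1.124  2.733 -4.992 -0.069  0.122  0.079] 8 [-1.419  0.501  0.839  2.35   2.666  0.315 -1.748] [430. 290. 300.] [ 0.762  0.076 -0.643]
   [1.813 0.23  0.006 0.    0.    0.061] 6 [-0.927  0.611  0.48   2.024  2.765  0.    -1.692] [491. 296. 210.] [ 0.482  0.048 -0.875]
   [ 2.167  0.     0.     0.    -0.    -0.   ] 6 [-0.717  0.86   0.283  1.878  2.797  0.147 -1.702] [553. 303.  96.] [ 0.482  0.048 -0.875]
(np.float64(-0.207676
[... 1478 characters left out ...]
-0.106 -0.056] 6 [-1.343  0.556  0.795  1.968  2.317  0.553 -1.599] [581. 374. 489.] [ 0.976  0.096 -0.196]
   [-1.065  0.614  4.487  0.076 -0.129  0.018] 6 [-1.084  0.426  0.226  1.964  3.057  0.902 -2.369] [434. 579. 587.] [0.679 0.727 0.097]
   [-0.96   2.118 -4.84  -0.059  0.118  0.056] 8 [-1.393  0.491  0.79   2.356  2.595  0.336 -1.68 ] [430. 290. 300.] [ 0.762  0.076 -0.643]
   [1.813 0.23  0.006 0.    0.    0.061] 6 [-0.936  0.613  0.491  2.031  2.692  0.    -1.622] [491. 296. 210.] [ 0.482  0.048 -0.875]
   [ 2.167  0.     0.     0.    -0.    -0.   ] 6 [-0.711  0.859  0.274  1.888  2.731  0.154 -1.634] [553. 303.  96.] [ 0.482  0.048 -0.875]
real	0m38.930s
user	2m9.210s
sys	0m0.285s
```

```bash
cat > r4.py <<'E'
from s import *
from h import rz
q0=np.array(env.get_obs()["qpos"])
def gp(yl,tilt,back,up=0): 
    R=toolR(.10,np.radians(tilt),1);g=P0+Rl@[6,yl,28];return H(R,g+(8-back)*R[:,0]+[0,0,up])
TC=np.array([577,-196.5,0]);TY=-.28
def place(ty,yaw,tilt,h):
    p=TC+rz(TY)@[-5,ty,0];R=toolR(yaw,np.radians(tilt),1);return H(R,p+[0,0,4+28+h]+8*R[:,0])
if __name__=="__main__":
  res=[]
  for q6 in(.8,1.0):
   for q5 in(2.5,2.9):
    for q3 in(-.1,-.5):
     a=q0.copy();a[5]=q6;a[1]-=.3
     b=a.copy();b[2]=q3;b[4]=q5;b[6]-=(q5-q0[4]);b[0]=-.6
     way=[a]+[a+(b-a)*k/3 for k in range(1,4)]
     Ts=[H(*fk(w)[::-1]) for w in way]+[H(toolR(.1,np.radians(55),1),[430,290,300]),gp(96,42,80),gp(96,32,0)]
     m,e,out=path(q0,Ts,[8]+[6]*3+[8,6,6])
     res.append((min(margins(o[2]) for o in out),m,e,(q6,q5,q3),Ts,out))
  res.sort(key=lambda r:-r[0])
  for r in res[:2]:
    print(r[:4])
    for T,o in zip(r[4],r[5]):print("  ",o[0],o[1],o[2],T[:3,3].round(0),T[:3,0])
  qg=res[0][5][-1][2]
  rr=[]
  for yaw in(-.9,-.6,-.28,0,.3):
   for ty in(50,-50):
    Ts=[gp(96,37,60),H(toolR(-.1+yaw/2,np.radians(35),1),[480,50,330]),place(ty,yaw,20,150),place(ty,yaw,7,20)]
    m,e,out=path(qg,Ts,[6,10,12,6]);print("place",yaw,ty,round(m,3),round(e,3),[o[2][4:6].round(2) for o in out])
    if ty==50:
      qq=out[-1][2];Ts=[place(ty,yaw,20,150),H(toolR(0,np.radians(45),1),[450,100,300]),gp(1,42,80),gp(1,32,0)]
      m,e,out=path(qq,Ts,[6,10,8,6]);print("   M",round(m,3),round(e,3),[o[2][4:6].round(2) for o in out])
E
time python3 r4.py
```

```text
(np.float64(0.030270107933477508), np.float64(0.030270107933477508), np.float64(2.3233329160831422e-07), (1.0, 2.9, -0.1))
   [-1.588  0.543 -3.66   0.019  0.089  0.028] 8 [-1.017  0.495  0.506  1.977  0.549  0.977  0.406] [411.  61. 322.] [ 0.199 -0.614 -0.764]
   [-0.345 -3.009  0.654  0.048 -0.012 -0.099] 6 [-1.24   0.631  0.913  1.972  1.125  0.622 -0.235] [561.  92. 420.] [ 0.68  -0.592 -0.432]
   [-0.435 -1.81   2.726  0.058 -0.085 -0.063] 6 [-1.23   0.604  0.918  1.971  2.284  0.59  -1.549] [641. 244. 511.] [ 0.982 -0.151 -0.114]
   [-0.521  0.315  3.387  0.066 -0.111  0.008] 6 [-0.943  0.488  0.416  1.969  3.01   0.923 -2.254] [590. 432. 563.] [0.883 0.461 0.087]
   [-1.686  3.273 -2.349 -0.056  0.07   0.07 ] 8 [-1.366  0.52   0.708  2.42   2.569  0.52  -1.711] [430. 290. 300.] [ 0.815  0.082 -0.574]
   [ 2.47   1.046  0.006  0.    -0.     0.038] 6 [-0.929  0.774  0.403  2.207  2.845  0.434 -1.884] [502. 298. 156.] [ 0.666  0.067 -0.743]
   [ 1.331 -0.074  0.    -0.     0.     0.029] 6 [-0.743  0.875  0.294  1.949  2.912  0.163 -1.844] [554. 303.  96.] [ 0.527  0.053 -0.848]

[... 2023 characters left out ...]
08, 0.  ]), array([2.93, 0.  ])]
place 0 50 0.0 0.097 [array([2.88, 0.27]), array([3.05, 0.  ]), array([3.19, 0.  ]), array([3.04, 0.  ])]
   M 0.0 0.156 [array([3.02, 0.  ]), array([2.66, 1.21]), array([2.66, 1.03]), array([2.51, 0.61])]
place 0 -50 0.0 0.104 [array([2.88, 0.27]), array([3.05, 0.  ]), array([3.27, 0.  ]), array([3.11, 0.  ])]
place 0.3 50 0.0 0.108 [array([2.88, 0.27]), array([3.22, 0.  ]), array([3.4, 0. ]), array([3.24, 0.  ])]
   M 0.0 0.137 [array([3.21, 0.  ]), array([2.6 , 1.44]), array([2.64, 1.17]), array([2.48, 0.76])]
place 0.3 -50 0.0 0.135 [array([2.88, 0.27]), array([3.22, 0.  ]), array([3.46, 0.  ]), array([3.3, 0. ])]
real	0m24.338s
user	1m5.961s
sys	0m0.295s
```

```bash
cat > r5.py <<'E'
from r4 import *
import time
qg=np.array([-.743,.875,.294,1.949,2.912,.163,-1.844]);rng=np.random.default_rng(3)
def lean(yaw,tilt,side):  # side>0: lean towards -y of yaw frame
    R=toolR(yaw,np.radians(tilt),1);ax=rz(yaw)@[1,0,0];return Ro.from_rotvec(-np.radians(side)*ax).as_matrix()@R
if __name__=="__main__":
  res=[];t0=time.time()
  while time.time()-t0<100:
    y1,y2=rng.uniform(-.6,.2,2);yp=rng.uniform(-.9,.1);s1,s2=rng.uniform(15,60,2);t1=rng.uniform(30,55);t2=rng.uniform(0,30)
    A=H(lean(y1,t1,s1),[rng.uniform(440,520),rng.uniform(50,250),rng.uniform(300,380)])
    B=H(lean(y2,t2,s2),[rng.uniform(420,560),rng.uniform(-150,100),rng.uniform(300,380)])
    m,e,o1=path(qg,[gp(96,36,50),gp(96,42,110,20),A,B,place(50,yp,15,120),place(50,yp,7,10)],[3,3,8,6,6,4])
    if e>.02 or m<.02: res.append((m-e,)); continue
    m2,e2,o2=path(o1[-1][2],[place(50,yp,15,120),B,A,gp(1,42,90),gp(1,32,0)],[4,6,6,8,5])
    res.append((min(m,m2)-e-e2,m,e,m2,e2,(y1,t1,s1,y2,t2,s2,yp),A[:3,3],B[:3,3],o1,o2))
  res.sort(key=lambda r:-r[0]);print(len(res))
  for r in res[:2]:
    print(r[0])
    if len(r)>1:
      print(r[1:8]);[print("  ",*x) for x in r[8]];[print("   M",*x) for x in r[9]]
E
python3 r5.py
```

```text
141
-0.14232716284062155
-0.1573634087811728
```

>>> {"fn": "servo_tool", "kwargs": {
  "increments": [
    {"dx":-1.59,"dy":0.54,"dz":-3.66,"ax":0.019,"ay":0.089,"az":0.028},
    {"dx":-1.59,"dy":0.54,"dz":-3.66,"ax":0.019,"ay":0.089,"az":0.028},
    {"dx":-1.59,"dy":0.54,"dz":-3.66,"ax":0.019,"ay":0.089,"az":0.028},
    {"dx":-1.59,"dy":0.54,"dz":-3.66,"ax":0.019,"ay":0.089,"az":0.028},
    {"dx":-1.59,"dy":0.54,"dz":-3.66,"ax":0.019,"ay":0.089,"az":0.028},
    {"dx":-1.59,"dy":0.54,"dz":-3.66,"ax":0.019,"ay":0.089,"az":0.028},
    {"dx":-1.59,"dy":0.54,"dz":-3.66,"ax":0.019,"ay":0.089,"az":0.028},
    {"dx":-1.59,"dy":0.54,"dz":-3.66,"ax":0.019,"ay":0.089,"az":0.028},
    {"dx":0,"dy":0,"dz":0,"ax":0,"ay":0,"az":0}
  ]
}}

```text
t: 4.2
tcp_pos: [411.1, 62.4, 322.7]
tcp_rot: [-1.581, 1.51, 0.441]
ft_force: [1.3, 0.7, -0.4]
finger_gap: 0.585
```

```bash
cat > r6.py <<'E'
from r4 import *
q0=np.array([-0.9666,0.7803,0.42557,1.98005,0.58532,0.00135,0.3619])
a=q0.copy();a[5]=1.0;a[1]-=.3
b=a.copy();b[2]=-.1;b[4]=2.9;b[6]-=(2.9-q0[4]);b[0]=-.6
W=[H(*fk(a+(b-a)*k/3)[::-1]) for k in range(4)]
HI_=H(toolR(.1,np.radians(55),1),[430,290,300]);HM=H(toolR(.1,np.radians(55),1),[420,220,300])
if __name__=="__main__":
  q=np.array(env.get_obs()["qpos"])
  m,e,o=path(q,W[1:]+[HI_,gp(96,42,80),gp(96,32,0)],[9,9,9,12,8,8]);print(m,e);[print("  ",*x) for x in o]
  for yp in(-.6,-.28,0.):
    m,e,p=path(o[-1][2],[gp(96,42,80),HI_]+W[::-1]+[place(50,yp,10,120),place(50,yp,7,0)],[8,8,12,9,9,9,9,6]);print(yp,"carry",m,e,p[-1][2])
    m,e,r=path(p[-1][2],[place(50,yp,10,120)]+W+[HM,gp(1,42,80),gp(1,32,0)],[6,9,9,9,9,12,8,8]);print("M",m,e,r[-1][2])
    m,e,r=path(r[-1][2],[gp(1,42,80),HM]+W[::-1]+[place(-45,yp,10,120),place(-45,yp,7,0)],[8,8,12,9,9,9,9,6]);print("carryM",m,e,r[-1][2])
E
python3 r6.py
```

```text
0.03338897407386687 2.7856897640987632e-05
   [-0.132 -1.919  0.342  0.033 -0.009 -0.066] 9 [-1.265  0.653  0.964  1.971  1.087  0.588 -0.204]
   [-0.252 -1.192  1.834  0.039 -0.057 -0.042] 9 [-1.254  0.62   0.968  1.969  2.31   0.56  -1.589]
   [-0.305  0.235  2.262  0.044 -0.074  0.005] 9 [-0.965  0.491  0.45   1.968  3.019  0.919 -2.276]
   [-1.08   2.21  -1.559 -0.037  0.047  0.047] 12 [-1.389  0.528  0.748  2.417  2.606  0.503 -1.747]
   [ 1.856  0.776  0.005  0.    -0.     0.028] 8 [-0.941  0.776  0.425  2.204  2.875  0.426 -1.916]
   [ 0.998 -0.059  0.    -0.     0.     0.022] 8 [-0.748  0.876  0.303  1.946  2.946  0.158 -1.879]
-0.6 carry 0.02013726524689512 0.030274140337386336 [0.143 0.998 0.044 1.632 0.037 0.401 1.102]
M 0.0 0.1390176050854352 [-1.093  1.265  0.514  2.45   0.074  0.    -0.075]
carryM 0.0 0.13292957593583762 [-0.12   0.576  1.25   2.234  0.371  0.572  1.089]
-0.28 carry 0.02013726524689512 0.030274140337386336 [ 0.213  0.991 -0.048  1.651  0.138  0.381  1.355]
M 0.0 0.13942794926511412 [-1.09   1.248  0.509  2.45   0.064  0.    -0.059]
carryM 0.0 0.13179416550371165 [-0.076  0.511  1.166  2.228  0.438  0.605  1.346]
0.0 carry 0.02013726524689512 0.030274140337386336 [ 0.277  0.992 -0.13   1.656  0.222  0.386  1.582]
M 0.0 0.13976556605164944 [-1.088  1.238  0.506  2.45   0.059  0.    -0.05 ]
carryM 0.0 0.1311406874026281 [-0.032  0.471  1.103  2.212  0.453  0.641  1.615]
```

>>> {"fn": "servo_tool", "kwargs": {
  "increments": [
    {"dx":-0.13,"dy":-1.92,"dz":0.34,"ax":0.033,"ay":-0.009,"az":-0.066},
    {"dx":-0.13,"dy":-1.92,"dz":0.34,"ax":0.033,"ay":-0.009,"az":-0.066},
    {"dx":-0.13,"dy":-1.92,"dz":0.34,"ax":0.033,"ay":-0.009,"az":-0.066},
    {"dx":-0.13,"dy":-1.92,"dz":0.34,"ax":0.033,"ay":-0.009,"az":-0.066},
    {"dx":-0.13,"dy":-1.92,"dz":0.34,"ax":0.033,"ay":-0.009,"az":-0.066},
    {"dx":-0.13,"dy":-1.92,"dz":0.34,"ax":0.033,"ay":-0.009,"az":-0.066},
    {"dx":-0.13,"dy":-1.92,"dz":0.34,"ax":0.033,"ay":-0.009,"az":-0.066},
    {"dx":-0.13,"dy":-1.92,"dz":0.34,"ax":0.033,"ay":-0.009,"az":-0.066},
    {"dx":-0.13,"dy":-1.92,"dz":0.34,"ax":0.033,"ay":-0.009,"az":-0.066},
    {"dx":-0.25,"dy":-1.19,"dz":1.83,"ax":0.039,"ay":-0.057,"az":-0.042},
    {"dx":-0.25,"dy":-1.19,"dz":1.83,"ax":0.039,"ay":-0.057,"az":-0.042},
    {"dx":-0.25,"dy":-1.19,"dz":1.83,"ax":0.039,"ay":-0.057,"az":-0.042},
    {"dx":-0.25,"dy":-1.19,"dz":1.83,"ax":0.039,"ay":-0.057,"az":-0.042},
    {"dx":-0.25,"dy":-1.19,"dz":1.83,"ax":0.039,"ay":-0.057,"az":-0.042},
    {"dx":-0.25,"dy":-1.19,"dz":1.83,"ax":0.039,"ay":-0.057,"az":-0.042},
    {"dx":-0.25,"dy":-1.19,"dz":1.83,"ax":0.039,"ay":-0.057,"az":-0.042},
    {"dx":-0.25,"dy":-1.19,"dz":1.83,"ax":0.039,"ay":-0.057,"az":-0.042},
    {"dx":-0.25,"dy":-1.19,"dz":1.83,"ax":0.039,"ay":-0.057,"az":-0.042}
  ]
}}

```text
t: 6.0
tcp_pos: [632.5, 234.2, 506.0]
tcp_rot: [-1.392, 0.198, -0.041]
ft_force: [-0.4, -0.4, 0.2]
finger_gap: 0.583
```

>>> {"fn": "servo_tool", "kwargs": {
  "increments": [
    {"dx":-0.3,"dy":0.23,"dz":2.26,"ax":0.044,"ay":-0.074,"az":0.005},
    {"dx":-0.3,"dy":0.23,"dz":2.26,"ax":0.044,"ay":-0.074,"az":0.005},
    {"dx":-0.3,"dy":0.23,"dz":2.26,"ax":0.044,"ay":-0.074,"az":0.005},
    {"dx":-0.3,"dy":0.23,"dz":2.26,"ax":0.044,"ay":-0.074,"az":0.005},
    {"dx":-0.3,"dy":0.23,"dz":2.26,"ax":0.044,"ay":-0.074,"az":0.005},
    {"dx":-0.3,"dy":0.23,"dz":2.26,"ax":0.044,"ay":-0.074,"az":0.005},
    {"dx":-0.3,"dy":0.23,"dz":2.26,"ax":0.044,"ay":-0.074,"az":0.005},
    {"dx":-0.3,"dy":0.23,"dz":2.26,"ax":0.044,"ay":-0.074,"az":0.005},
    {"dx":-0.3,"dy":0.23,"dz":2.26,"ax":0.044,"ay":-0.074,"az":0.005},
    {"dx":0,"dy":0,"dz":0,"ax":0,"ay":0,"az":0},
    {"dx":0,"dy":0,"dz":0,"ax":0,"ay":0,"az":0}
  ]
}}

```text
t: 7.1
tcp_pos: [582.6, 419.8, 558.5]
tcp_rot: [-0.949, -0.316, 0.394]
ft_force: [0.5, -0.0, -0.1]
finger_gap: 0.587
```

```bash
python3 - <<'E'
from r6 import *
o=env.get_obs();q=np.array(o["qpos"]);P,Q=fk(q);print(q,"model err",P-o["tcp_pos"])
m,e,o=path(q,[HI_,gp(96,42,80),gp(96,32,0)],[12,8,8]);print(m,e);[print("  ",*x) for x in o]
E
```

```text
[-1.044  0.516  0.37   2.083  2.852  1.064 -2.17 ] model err [-45.174  37.641 -27.286]
0.023339941092618055 4.436108629567472e-10
   [-0.826  1.763 -1.767 -0.038  0.047  0.047] 12 [-1.304  0.503  0.603  2.427  2.483  0.564 -1.629]
   [ 1.856  0.776  0.005  0.    -0.     0.028] 8 [-0.893  0.767  0.343  2.215  2.767  0.459 -1.798]
   [ 0.998 -0.059  0.    -0.     0.     0.022] 8 [-0.729  0.874  0.268  1.959  2.82   0.179 -1.747]
```

```bash
python3 - <<'E'
from k import *
o=env.get_obs();D.append((o["qpos"],o["tcp_pos"]));print(list(np.round(o["qpos"],4)),o["tcp_pos"])
M=np.vstack([cols2(q) for q,p in D]);y=np.hstack([p for q,p in D])
r=[]
for n in(1,2,3):
  for e in itertools.combinations(range(4,14),n):
    c=[0,1,2,3,*e];L=np.linalg.lstsq(M[:,c],y,rcond=None)[0];r.append((n,np.abs(M[:,c]@L-y).max().round(2),e,L.round(1)))
for n in(1,2,3):
  for x in sorted([x for x in r if x[0]==n],key=lambda x:x[1])[:4]:print(x)
E
```

```text
[np.float64(-1.0444), np.float64(0.5165), np.float64(0.3696), np.float64(2.0826), np.float64(2.8519), np.float64(1.0636), np.float64(-2.1703)] [582.62984431 419.81942176 558.46458806]
(1, np.float64(2.86), (9,), array([311.2, 523.6, 291.1, 322.6, -31.5]))
(1, np.float64(5.24), (5,), array([318.9, 515.8, 289.3, 318.9, -31.7]))
(1, np.float64(5.24), (7,), array([318.9, 515.8, 289.3, 318.9, -31.7]))
(1, np.float64(8.99), (12,), array([355.3, 482.9, 302.7, 318.8,  30.8]))
(2, np.float64(1.03), (5, 8), array([318.7, 532.6, 293.1, 320.5, -32.4,  16.4]))
(2, np.float64(1.03), (7, 8), array([318.7, 532.6, 293.1, 320.5, -32.4,  16.4]))
(2, np.float64(1.23), (5, 9), array([312.3, 521.7, 289.5, 321. , -11.9, -20.3]))
(2, np.float64(1.23), (7, 9), array([312.3, 521.7, 289.5, 321. , -11.9, -20.3]))
(3, np.float64(0.86), (5, 6, 8), array([324.2, 528.8, 292.8, 319.9, -32.8,   4.4,  17.3]))
(3, np.float64(0.86), (6, 7, 8), array([324.2, 528.8, 292.8, 319.9,   4.4, -32.8,  17.3]))
(3, np.float64(0.9), (5, 8, 10), array([321.7, 530.7, 293.3, 321.8, -32.2,  16.8,  -1.3]))
(3, np.float64(0.9), (7, 8, 10), array([321.7, 530.7, 293.3, 321.8, -32.2,  16.8,  -1.3]))
```

```bash
cat > fix.py <<'E'
s=open('k.py').read()
i=s.index("    A=rots(q,S);p=330");j=s.index("    return p,A[6]@CC")
s=s[:i]+"    A=rots(q,S);p=np.array([0,0,318.7])+A[1][:,2]*532.6+A[3][:,2]*293.1+A[6][:,2]*320.5-32.4*A[0][:,1]+16.4*A[3][:,0]\n"+s[j:]
open('k.py','w').write(s)
E
python3 fix.py; cat > r7.py <<'E'
from r6 import *
ob=env.get_obs();q=np.array(ob["qpos"]);P,Q=fk(q);print("model err",P-ob["tcp_pos"])
m,e,o=path(q,[HI_,gp(96,42,80),gp(96,32,0)],[12,8,8]);print(m,e);[print("  ",*x) for x in o]
qg=o[-1][2]
for yp in(-.5,-.28,.0):
  m,e,p=path(qg,[gp(96,42,80),HI_]+W[::-1]+[place(50,yp,10,120),place(50,yp,7,0)],[8,8,12,9,9,9,9,6]);print(yp,"carry",m,e,p[-1][2],[x[2][5].round(2) for x in p])
E
python3 r7.py
```

```text
model err [-0.116 -0.518  0.612]
0.0 0.004372944869046419
   [-0.992  2.186 -1.465 -0.038  0.047  0.047] 12 [-1.436  0.595  0.609  2.45   2.408  0.602 -1.722]
   [ 1.856  0.776  0.005  0.    -0.     0.028] 8 [-1.034  0.828  0.347  2.251  2.66   0.516 -1.845]
   [ 0.998 -0.059  0.    -0.     0.     0.022] 8 [-0.872  0.906  0.305  1.99   2.739  0.21  -1.794]
-0.5 carry 0.0 0.23095081074403417 [-0.615  1.983  1.142  0.921  1.353  0.323 -0.341] [np.float64(0.52), np.float64(0.6), np.float64(0.97), np.float64(0.67), np.float64(0.0), np.float64(0.0), np.float64(0.0), np.float64(0.32)]
-0.28 carry 0.0 0.332124027459021 [-0.641  1.896  1.101  0.858  1.305  0.322 -0.129] [np.float64(0.52), np.float64(0.6), np.float64(0.97), np.float64(0.67), np.float64(0.0), np.float64(0.0), np.float64(0.0), np.float64(0.32)]
0.0 carry 0.0 0.391425362562444 [-0.65   1.923  1.048  0.787  1.545  0.269 -0.433] [np.float64(0.52), np.float64(0.6), np.float64(0.97), np.float64(0.67), np.float64(0.0), np.float64(0.0), np.float64(0.0), np.float64(0.27)]
```

```bash
sed -i 's/^HI_=.*/HI_=H(toolR(.1,np.radians(50),1),[455,293,280]);HM=H(toolR(.1,np.radians(50),1),[450,215,280])/' r6.py; sed -i '/^for yp/,$d' r7.py; python3 r7.py
```

```text
model err [-0.116 -0.518  0.612]
0.09013807078776104 3.684904902109912e-10
   [-0.654  2.307 -1.576 -0.036  0.048  0.054] 12 [-1.353  0.608  0.633  2.36   2.519  0.449 -1.738]
   [ 1.489  0.718 -0.001  0.     0.     0.017] 8 [-1.043  0.831  0.366  2.255  2.688  0.511 -1.874]
   [ 0.998 -0.059  0.    -0.     0.     0.022] 8 [-0.876  0.908  0.314  1.993  2.771  0.21  -1.828]
```

>>> {"fn": "servo_tool", "kwargs": {
  "increments": [
    {"dx":-0.65,"dy":2.31,"dz":-1.58,"ax":-0.036,"ay":0.048,"az":0.054},
    {"dx":-0.65,"dy":2.31,"dz":-1.58,"ax":-0.036,"ay":0.048,"az":0.054},
    {"dx":-0.65,"dy":2.31,"dz":-1.58,"ax":-0.036,"ay":0.048,"az":0.054},
    {"dx":-0.65,"dy":2.31,"dz":-1.58,"ax":-0.036,"ay":0.048,"az":0.054},
    {"dx":-0.65,"dy":2.31,"dz":-1.58,"ax":-0.036,"ay":0.048,"az":0.054},
    {"dx":-0.65,"dy":2.31,"dz":-1.58,"ax":-0.036,"ay":0.048,"az":0.054},
    {"dx":-0.65,"dy":2.31,"dz":-1.58,"ax":-0.036,"ay":0.048,"az":0.054},
    {"dx":-0.65,"dy":2.31,"dz":-1.58,"ax":-0.036,"ay":0.048,"az":0.054},
    {"dx":-0.65,"dy":2.31,"dz":-1.58,"ax":-0.036,"ay":0.048,"az":0.054},
    {"dx":-0.65,"dy":2.31,"dz":-1.58,"ax":-0.036,"ay":0.048,"az":0.054},
    {"dx":-0.65,"dy":2.31,"dz":-1.58,"ax":-0.036,"ay":0.048,"az":0.054},
    {"dx":-0.65,"dy":2.31,"dz":-1.58,"ax":-0.036,"ay":0.048,"az":0.054},
    {"dx":0,"dy":0,"dz":0,"ax":0,"ay":0,"az":0}
  ]
}}

```text
t: 8.4
tcp_pos: [455.1, 292.7, 278.3]
tcp_rot: [-1.54, 0.469, 0.633]
ft_force: [0.4, 0.7, 0.4]
finger_gap: 0.587
```

```bash
cat > nx.py <<'E'
from r6 import *
def go(*segs):
    "segs: (T,N); rows from the measured pose on; model-biased joints simulated"
    ob=env.get_obs();T0=H(Ro.from_rotvec(ob["tcp_rot"]).as_matrix(),ob["tcp_pos"]);q=np.array(ob["qpos"])
    print("t",round(ob["t"],2),"tcp",np.round(ob["tcp_pos"],1),"F",np.round(ob["ft_force"],1),"gap",round(ob["finger_gap"]*85.4,1),"q",q)
    for T,N in segs:
        r=row(T0,T,N);q,e=sim(q,[r]*N);print("  row",r,"x",N,"->q",q,"e",round(e,4));T0=T
    return q
E
python3 - <<'E'
from nx import *
go((gp(96,42,80),8),(gp(96,32,0),8))
E
```

```text
t 8.4 tcp [455.1 292.7 278.3] F [0.4 0.7 0.4] gap 50.1 q [-1.357  0.608  0.638  2.356  2.53   0.441 -1.739]
  row [1.475 0.7   0.002 0.001 0.001 0.017] x 8 ->q [-1.054  0.829  0.375  2.249  2.685  0.499 -1.875] e 0.0
  row [ 0.998 -0.059  0.    -0.     0.     0.022] x 8 ->q [-0.885  0.906  0.32   1.989  2.768  0.201 -1.83 ] e 0.0
```

>>> {"fn": "servo_tool", "kwargs": {
  "increments": [
    {"dx":1.48,"dy":0.7,"dz":0,"ax":0.001,"ay":0.001,"az":0.017},
    {"dx":1.48,"dy":0.7,"dz":0,"ax":0.001,"ay":0.001,"az":0.017},
    {"dx":1.48,"dy":0.7,"dz":0,"ax":0.001,"ay":0.001,"az":0.017},
    {"dx":1.48,"dy":0.7,"dz":0,"ax":0.001,"ay":0.001,"az":0.017},
    {"dx":1.48,"dy":0.7,"dz":0,"ax":0.001,"ay":0.001,"az":0.017},
    {"dx":1.48,"dy":0.7,"dz":0,"ax":0.001,"ay":0.001,"az":0.017},
    {"dx":1.48,"dy":0.7,"dz":0,"ax":0.001,"ay":0.001,"az":0.017},
    {"dx":1.48,"dy":0.7,"dz":0,"ax":0.001,"ay":0.001,"az":0.017},
    {"dx":1.0,"dy":-0.06,"dz":0,"ax":0,"ay":0,"az":0.022},
    {"dx":1.0,"dy":-0.06,"dz":0,"ax":0,"ay":0,"az":0.022},
    {"dx":1.0,"dy":-0.06,"dz":0,"ax":0,"ay":0,"az":0.022},
    {"dx":1.0,"dy":-0.06,"dz":0,"ax":0,"ay":0,"az":0.022},
    {"dx":0,"dy":0,"dz":0,"ax":0,"ay":0,"az":0},
    {"dx":0,"dy":0,"dz":0,"ax":0,"ay":0,"az":0}
  ]
}}

```text
t: 9.8
tcp_pos: [531.3, 301.0, 128.5]
tcp_rot: [-1.492, 0.651, 0.794]
ft_force: [-0.0, -0.8, 0.4]
finger_gap: 0.582
```

```bash
cat > pic.py <<'E'
from station import env
import cv2,numpy as np,sys
def two(name,T,S):
    f=lambda n,b:cv2.resize(env.grab_frame(n)[b[1]:b[3],b[0]:b[2]],(390,400),interpolation=cv2.INTER_CUBIC)
    o=np.hstack([f("top",T),f("side",S)]);cv2.imwrite(name,np.clip(255*(o/255.)**.6,0,255).astype('uint8'))
E
python3 - <<'E'
from nx import *
from pic import two
go((gp(96,32,0),4))
two("pics/p2.png",(80,160,200,260),(150,90,270,210))
E
```

```text
t 9.8 tcp [531.3 301.  128.5] F [-0.  -0.8  0.4] gap 49.7 q [-0.957  0.857  0.346  2.127  2.733  0.356 -1.844]
  row [ 0.985  0.008 -0.012 -0.    -0.     0.023] x 4 ->q [-0.875  0.901  0.313  2.     2.771  0.211 -1.825] e 0.0
```

View pics/p2.png

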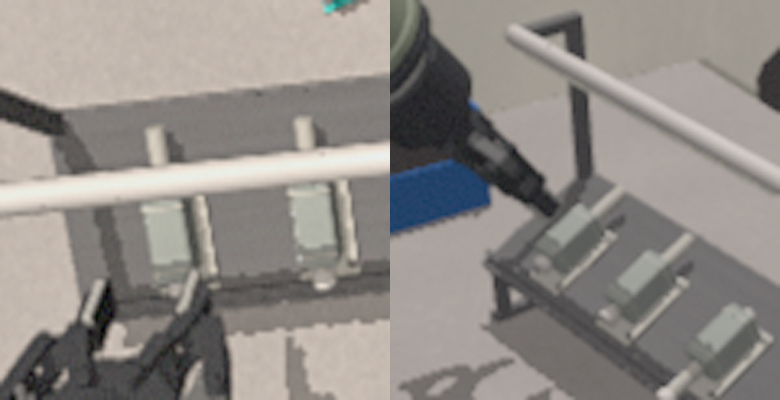

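```bash
python3 - <<'E'
from h import *
def pr(n,X):
    c=CI[n];v=np.array(c["K"])@(np.array(c["R"])@X+np.array(c["t"]));return v[:2]/v[2]
def crop(n,X):
    p=pr(n,X);return ((p-[80,160])*[3.25,4] if n=="top" else (p-[150,90])*[3.25,400/120]+[390,0]).round(0)
o=env.get_obs();R=Ro.from_rotvec(o["tcp_rot"]).as_matrix();p=o["tcp_pos"]
for n in("top","side"):
    print(n,"tips +z",crop(n,p+R@[11,0,25]),"-z",crop(n,p+R@[11,0,-25]),"tip back8 +z",crop(n,p+R@[3,0,25]),crop(n,p+R@[3,0,-25]),"grip L",crop(n,P0+Rl@[6,96,30]),"gripM",crop(n,P0+Rl@[6,1,30]))
E
```

```text
top tips +z [122. 261.] -z [199. 253.] tip back8 +z [118. 270.] [196. 262.] grip L [169. 238.] gripM [313. 221.]
side tips +z [532. 204.] -z [566. 227.] tip back8 +z [526. 198.] [560. 222.] grip L [562. 228.] gripM [633. 275.]
```

The top crop shows the fingers straddling the left latch's housing: tips at about (108,283) and (200,270), housing centre near (168,238). That agrees with the projected positions, so I'll go in and close.

>>> {"fn": "servo_tool", "kwargs": {
  "increments": [
    {"dx":0.98,"dy":0,"dz":-0.01,"ax":0,"ay":0,"az":0.022},
    {"dx":0.98,"dy":0,"dz":-0.01,"ax":0,"ay":0,"az":0.022},
    {"dx":0.98,"dy":0.01,"dz":-0.01,"ax":0,"ay":0,"az":0.022},
    {"dx":0.98,"dy":0.01,"dz":-0.01,"ax":0,"ay":0,"az":0.022},
    {"dx":0,"dy":0,"dz":0,"ax":0,"ay":0,"az":0},
    {"dx":0,"dy":0,"dz":0,"ax":0,"ay":0,"az":0}
  ]
}}

```text
t: 10.5
tcp_pos: [553.3, 303.0, 96.5]
tcp_rot: [-1.472, 0.72, 0.862]
ft_force: [-1.2, -0.4, -0.1]
finger_gap: 0.585
```

>>> {"fn": "servo_tool", "kwargs": {
  "increments": [
    {"dx":0,"dy":0,"dz":0,"ax":0,"ay":0,"az":0},
    {"dx":0,"dy":0,"dz":0,"ax":0,"ay":0,"az":0},
    {"dx":0,"dy":0,"dz":0,"ax":0,"ay":0,"az":0},
    {"dx":0,"dy":0,"dz":0,"ax":0,"ay":0,"az":0},
    {"dx":0,"dy":0,"dz":0,"ax":0,"ay":0,"az":0},
    {"dx":0,"dy":0,"dz":0,"ax":0,"ay":0,"az":0},
    {"dx":0,"dy":0,"dz":0,"ax":0,"ay":0,"az":0},
    {"dx":0,"dy":0,"dz":0,"ax":0,"ay":0,"az":0}
  ],
  "claw": 1.5,
  "grip_force": 50
}}

```text
t: 11.3
tcp_pos: [553.7, 302.9, 96.3]
tcp_rot: [-1.472, 0.721, 0.862]
ft_force: [0.6, -0.1, 0.1]
finger_gap: 0.179
```

```bash
python3 - <<'E'
from pic import two
two("pics/p3.png",(95,170,185,245),(165,110,265,200))
E
```

```text
(no output)
```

View pics/p3.png

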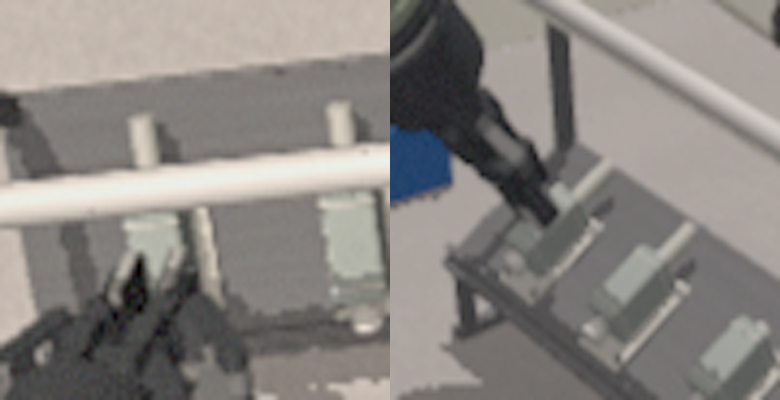

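```bash
python3 - <<'E'
from h import *
def pr(n,X):
    c=CI[n];v=np.array(c["K"])@(np.array(c["R"])@X+np.array(c["t"]));return v[:2]/v[2]
def crop(n,X):
    p=pr(n,X);return ((p-[95,170])*[390/90,400/75] if n=="top" else (p-[165,110])*[3.9,400/90]+[390,0]).round(0)
o=env.get_obs();R=Ro.from_rotvec(o["tcp_rot"]).as_matrix();p=o["tcp_pos"];print(o["finger_gap"],o["ft_force"],"tip in slope",Rl.T@(p+R@[11,0,0]-P0),"d rel",Rl.T@R[:,0])
for n in("top","side"):
  for b in(11,0,-11): print(n,b,"+z",crop(n,p+R@[b,0,8]),"-z",crop(n,p+R@[b,0,-8]),"-z w/ 14",crop(n,p+R@[b,0,-13]))
  print("housing tail/mid/front top",[crop(n,P0+Rl@[x,96,30]) for x in(-20,6,32)])
E
```

```text
0.17757482569126895 [ 0.41 -0.03 -0.42] tip in slope [ 8.4  96.07  9.34] d rel [ 0.12 -0.01 -0.99]
top 11 +z [154. 241.] -z [186. 238.] -z w/ 14 [196. 237.]
top 0 +z [148. 254.] -z [181. 251.] -z w/ 14 [191. 250.]
top -11 +z [143. 267.] -z [175. 264.] -z w/ 14 [185. 263.]
housing tail/mid/front top [array([170., 323.]), array([160., 263.]), array([149., 203.])]
side 11 +z [547. 230.] -z [560. 240.] -z w/ 14 [564. 244.]
side 0 +z [539. 220.] -z [552. 230.] -z w/ 14 [556. 233.]
side -11 +z [530. 209.] -z [544. 219.] -z w/ 14 [548. 223.]
housing tail/mid/front top [array([510., 244.]), array([538., 215.]), array([566., 187.])]
```

The picture shows the closed fingertips just above the housing top: about (180,260) in the top crop and (548,223) in the side crop. That puts the real tips about 20 mm farther back than assumed, and nothing has been touched. I'll reopen and go deeper along the tool axis, watching the force.

>>> {"fn": "servo_tool", "kwargs": {
  "increments": [
    {"dx":0,"dy":0,"dz":0,"ax":0,"ay":0,"az":0},
    {"dx":0,"dy":0,"dz":0,"ax":0,"ay":0,"az":0},
    {"dx":0,"dy":0,"dz":0,"ax":0,"ay":0,"az":0},
    {"dx":0,"dy":0,"dz":0,"ax":0,"ay":0,"az":0},
    {"dx":0,"dy":0,"dz":0,"ax":0,"ay":0,"az":0},
    {"dx":0,"dy":0,"dz":0,"ax":0,"ay":0,"az":0}
  ],
  "claw": 5.0
}}

```text
t: 12.0
tcp_pos: [553.7, 302.9, 96.3]
tcp_rot: [-1.472, 0.721, 0.862]
ft_force: [0.0, 0.7, -0.3]
finger_gap: 0.586
```

>>> {"fn": "servo_tool", "kwargs": {
  "increments": [
    {"dx":0.3,"dy":-0.04,"dz":0,"ax":0,"ay":0,"az":0},
    {"dx":0.3,"dy":-0.04,"dz":0,"ax":0,"ay":0,"az":0},
    {"dx":0.3,"dy":-0.04,"dz":0,"ax":0,"ay":0,"az":0},
    {"dx":0.3,"dy":-0.04,"dz":0,"ax":0,"ay":0,"az":0},
    {"dx":0,"dy":0,"dz":0,"ax":0,"ay":0,"az":0}
  ]
}}

```text
t: 12.5
tcp_pos: [561.6, 303.6, 86.6]
tcp_rot: [-1.472, 0.721, 0.862]
ft_force: [-0.7, 0.4, -0.2]
finger_gap: 0.586
```

>>> {"fn": "servo_tool", "kwargs": {
  "increments": [
    {"dx":0.2,"dy":-0.02,"dz":0,"ax":0,"ay":0,"az":0},
    {"dx":0.2,"dy":-0.02,"dz":0,"ax":0,"ay":0,"az":0},
    {"dx":0.1,"dy":-0.02,"dz":0,"ax":0,"ay":0,"az":0},
    {"dx":0,"dy":0,"dz":0,"ax":0,"ay":0,"az":0}
  ]
}}

```text
t: 12.9
tcp_pos: [564.6, 304.0, 83.0]
tcp_rot: [-1.472, 0.721, 0.862]
ft_force: [-0.0, 0.6, -0.4]
finger_gap: 0.585
```

>>> {"fn": "servo_tool", "kwargs": {
  "increments": [
    {"dx":0,"dy":0,"dz":0,"ax":0,"ay":0,"az":0},
    {"dx":0,"dy":0,"dz":0,"ax":0,"ay":0,"az":0},
    {"dx":0,"dy":0,"dz":0,"ax":0,"ay":0,"az":0},
    {"dx":0,"dy":0,"dz":0,"ax":0,"ay":0,"az":0},
    {"dx":0,"dy":0,"dz":0,"ax":0,"ay":0,"az":0},
    {"dx":0,"dy":0,"dz":0,"ax":0,"ay":0,"az":0},
    {"dx":0,"dy":0,"dz":0,"ax":0,"ay":0,"az":0}
  ],
  "claw": 1.5,
  "grip_force": 50
}}

```text
t: 13.6
tcp_pos: [564.4, 304.1, 83.4]
tcp_rot: [-1.471, 0.721, 0.862]
ft_force: [-4.8, -0.8, 6.2]
finger_gap: 0.288
```

```bash
cat > r8.py <<'E'
from nx import *
import time,sys
def lean(yaw,tilt,side):
    R=toolR(yaw,np.radians(tilt),1);return Ro.from_rotvec(-np.radians(side)*(rz(yaw)@[1,0,0])).as_matrix()@R
X=None
def latchT(yl): return H(Rl,P0+Rl@[0,yl,0])
def placeT(X,tx,ty,yaw,h): # latch flat in tray, TCP pose
    return H(rz(yaw),TC+rz(TY)@[tx,ty,0]+[0,0,4+h])@X
def off(T,dx=0,up=0,wx=0):
    U=T.copy();U[:3,3]+=T[:3,0]*dx+np.array([wx,0,up]);return U
def search(q,T0,X,ty,sec,seed=0):
  rng=np.random.default_rng(seed);res=[];t0=time.time()
  while time.time()-t0<sec:
    y1,y2=rng.uniform(-1.,.6,2);yp=rng.uniform(-.7,.2);s1,s2=rng.uniform(-80,80,2);t1=rng.uniform(15,80);t2=rng.uniform(0,60)
    A=H(lean(y1,t1,s1),[rng.uniform(430,560),rng.uniform(0,350),rng.uniform(330,520)])
    B=H(lean(y2,t2,s2),[rng.uniform(380,560),rng.uniform(-200,150),rng.uniform(300,450)])
    L2=off(T0,-90,40,-20)
    Ts=[off(T0,-50),L2,A,B,placeT(X,-15,ty,yp,110),placeT(X,-15,ty,yp,4)];Ns=[4,5,8,8,8,6]
    qq=q.copy();m=9;e=0;Tp=H(*fk(q)[::-1])@np.linalg.inv(H(*fk(q)[::-1]))@T0
    o=[];
    for T,N in zip(Ts,Ns):
        mm,ee,oo=path(qq,[T],[N]);qq=oo[-1][2];m=min(m,mm);e=max(e,ee);o.append(oo[0])
        if e>.03: break
    res.append((m-5*e,m,e,Ts,Ns,o))
  res.sort(key=lambda r:-r[0]);print(len(res));return res
E
python3 - <<'E'
from r8 import *
ob=env.get_obs();q=np.array(ob["qpos"]);T0=H(Ro.from_rotvec(ob["tcp_rot"]).as_matrix(),ob["tcp_pos"])
X=np.linalg.inv(latchT(96))@T0;np.save("X.npy",X);print(X)
r=search(q,T0,X,50,130)
import pickle;pickle.dump(r[:5],open("c1.pkl","wb"))
for x in r[:2]:
    print(x[:3]);[print("  ",T[:3,3].round(0),T[:3,0],o[2]) for T,o in zip(x[3],x[5])]
E
```

```text
[[ 0.124 -0.992  0.013 11.32 ]
 [-0.007  0.012  1.     0.092]
 [-0.992 -0.125 -0.006  3.992]
 [ 0.     0.     0.     1.   ]]
306
(np.float64(0.03247383062600174), np.float64(0.033144041095995204), np.float64(0.00013404209399869293))
   [538. 302. 126.] [ 0.53   0.053 -0.847] [-0.919  0.844  0.35   2.029  2.756  0.175 -1.819]
   [497. 299. 200.] [ 0.53   0.053 -0.847] [-1.072  0.687  0.505  2.085  2.732  0.033 -1.802]
   [505. 343. 459.] [ 0.886  0.285 -0.365] [-1.098  0.33   0.22   2.191  2.258  0.673 -2.512]
   [487.  24. 354.] [ 0.306 -0.876 -0.373] [-0.851  0.704  0.217  1.863  0.987  1.335  0.405]
   [ 588. -143.  118.] [ 0.125  0.001 -0.992] [ 0.392  0.872 -0.381  1.609  0.471  0.623  1.41 ]
   [ 588. -143.   12.] [ 0.125  0.001 -0.992] [ 0.336  1.032 -0.268  1.66   0.55   0.395  1.335]
(np.float64(0.021317319216854567), np.float64(0.033144041095995204), np.float64(0.0023653443758281274))
   [538. 302. 126.] [ 0.53   0.053 -0.847] [-0.919  0.844  0.35   2.029  2.756  0.175 -1.819]
   [497. 299. 200.] [ 0.53   0.053 -0.847] [-1.072  0.687  0.505  2.085  2.732  0.033 -1.802]
   [449. 338. 343.] [ 0.892  0.028 -0.451] [-1.496  0.599  0.519  2.27   1.926  0.702 -2.495]
   [402. 138. 443.] [ 0.233  0.194 -0.953] [-0.633  0.098  0.36   1.774 -0.187  1.     0.991]
   [ 587. -148.  118.] [ 0.116 -0.046 -0.992] [ 0.018  0.85   0.316  1.652 -0.403  0.576  1.784]
   [ 587. -148.   12.] [ 0.116 -0.046 -0.992] [ 0.072  1.02   0.211  1.69  -0.46   0.352  1.836]
```

```bash
python3 - <<'E'
from r8 import *
import pickle
x=pickle.load(open("c1.pkl","rb"))[0];Ts=x[3]
go(*zip(Ts[:5],[4,5,10,20,14]))
E
```

```text
t 13.6 tcp [564.4 304.1  83.4] F [-4.8 -0.8  6.2] gap 24.6 q [-0.856  0.934  0.301  1.974  2.774  0.223 -1.825]
  row [-1.25  0.   -0.    0.    0.   -0.  ] x 4 ->q [-0.916  0.84   0.348  2.036  2.758  0.179 -1.818] e 0.0
  row [-1.689 -0.089  0.04   0.     0.    -0.   ] x 5 ->q [-1.07   0.682  0.504  2.091  2.733  0.036 -1.8  ] e 0.0
  row [-1.631 -1.399  1.793  0.12  -0.057 -0.04 ] x 10 ->q [-1.102  0.324  0.227  2.195  2.26   0.67  -2.513] e 0.0
  row [ 0.796 -0.209 -1.893 -0.083  0.082 -0.001] x 20 ->q [-0.896  0.706  0.301  1.874  0.968  1.286  0.433] e 0.0
  row [ 2.305 -0.182 -0.007  0.009 -0.081  0.013] x 14 ->q [ 0.382  0.865 -0.352  1.611  0.432  0.614  1.448] e 0.0
```

>>> {"fn": "servo_tool", "kwargs": {
  "increments": [
    {"dx":-0.5,"dy":0,"dz":0,"ax":0,"ay":0,"az":0},
    {"dx":-1.0,"dy":0,"dz":0,"ax":0,"ay":0,"az":0},
    {"dx":-1.0,"dy":0,"dz":0,"ax":0,"ay":0,"az":0},
    {"dx":-1.0,"dy":0,"dz":0,"ax":0,"ay":0,"az":0},
    {"dx":-1.0,"dy":0,"dz":0,"ax":0,"ay":0,"az":0},
    {"dx":-0.5,"dy":0,"dz":0,"ax":0,"ay":0,"az":0},
    {"dx":-1.7,"dy":-0.09,"dz":0.04,"ax":0,"ay":0,"az":0},
    {"dx":-1.7,"dy":-0.09,"dz":0.04,"ax":0,"ay":0,"az":0},
    {"dx":-1.7,"dy":-0.09,"dz":0.04,"ax":0,"ay":0,"az":0},
    {"dx":-1.7,"dy":-0.09,"dz":0.04,"ax":0,"ay":0,"az":0},
    {"dx":-1.7,"dy":-0.09,"dz":0.04,"ax":0,"ay":0,"az":0},
    {"dx":0,"dy":0,"dz":0,"ax":0,"ay":0,"az":0}
  ]
}}

```text
t: 14.8
tcp_pos: [496.2, 299.9, 201.3]
tcp_rot: [-1.471, 0.719, 0.862]
ft_force: [0.4, 1.6, -2.5]
finger_gap: 0.289
```

```bash
python3 - <<'E'
from r8 import *
from pic import two
import pickle
x=pickle.load(open("c1.pkl","rb"))[0];Ts=x[3]
go(*zip(Ts[2:5],[10,20,14]))
two("pics/p4.png",(75,150,195,260),(140,80,270,210))
E
```

```text
t 14.8 tcp [496.2 299.9 201.3] F [ 0.4  1.6 -2.5] gap 24.7 q [-1.074  0.686  0.508  2.08   2.731  0.029 -1.8  ]
  row [-1.614 -1.396  1.782  0.12  -0.057 -0.04 ] x 10 ->q [-1.099  0.333  0.224  2.188  2.262  0.67  -2.516] e 0.0
  row [ 0.796 -0.209 -1.893 -0.083  0.082 -0.001] x 20 ->q [-0.892  0.712  0.292  1.862  0.967  1.293  0.434] e 0.0
  row [ 2.305 -0.182 -0.007  0.009 -0.081  0.013] x 14 ->q [ 0.377  0.87  -0.355  1.607  0.439  0.616  1.436] e 0.0
```

View pics/p4.png

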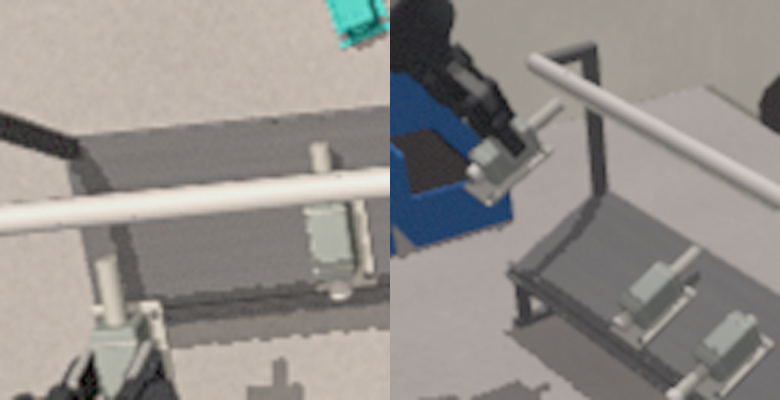

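The latch is up off the rack, held at (120,330) in the top crop with its bolt still out, and the right two latches are unmoved. The bolt tip is near the bar, so I'll check clearance before going on.

```bash
cat >> r8.py <<'E'
def clear(T0,Ts,Ns,X):
    Xi=np.linalg.inv(X);b0,b1=np.array([554.8,383,240]),np.array([594.4,34.3,240]);u=(b1-b0)/np.linalg.norm(b1-b0);out=[]
    for T,N in zip(Ts,Ns):
        S_=H(np.eye(3),[0,0,0]);r=row(T0,T,N);step=H(Ro.from_rotvec(r[3:]).as_matrix(),r[:3]*10);ds=[];zs=[]
        for _ in range(N+1):
            for pt in([66,0,18],[66,0,24],[35,20,0],[35,-20,0],[-36,0,18],[-60,0,120]):
                w=(T0@Xi@[*pt,1])[:3];v=w-b0;s=np.clip(v@u,-10,365);ds.append(np.linalg.norm(v-u*s));zs.append(w[2])
            T0=T0@step
        T0=T;out.append((round(min(ds)),round(min(zs))))
    return out
E
python3 - <<'E'
from r8 import *
import pickle
X=np.load("X.npy");x=pickle.load(open("c1.pkl","rb"))[0];Ts=x[3][2:]
ob=env.get_obs();T0=H(Ro.from_rotvec(ob["tcp_rot"]).as_matrix(),ob["tcp_pos"])
Rt=H(toolR(.1,np.radians(48),1),[440,295,230])
print(clear(T0,Ts,[10,20,14,6],X),clear(T0,[Rt]+Ts,[6,10,20,14,6],X))
go(*zip([Rt]+Ts,[6,10,20,14,6]))
E
```

```text
[(24, 192), (87, 291), (94, 114), (187, 8)] [(24, 192), (99, 210), (87, 291), (94, 114), (187, 8)]
t 14.9 tcp [496.7 299.6 199.7] F [-0.7  0.6 -2.2] gap 24.6 q [-1.071  0.689  0.505  2.08   2.731  0.031 -1.801]
  row [-0.99   0.424  0.018 -0.    -0.    -0.046] x 6 ->q [-1.305  0.717  0.539  2.418  2.615  0.561 -1.917] e 0.0
  row [-0.702 -1.757  1.804  0.126 -0.039 -0.017] x 10 ->q [-1.194  0.339  0.366  2.196  2.324  0.628 -2.588] e 0.0
  row [ 0.796 -0.209 -1.893 -0.083  0.082 -0.001] x 20 ->q [-1.569  1.42   1.52   1.971  2.547  0.    -1.107] e 1.2653
  row [ 2.305 -0.182 -0.007  0.009 -0.081  0.013] x 14 ->q [-0.515  0.897  0.392  1.118  2.842  0.    -0.814] e 1.2157
  row [ 1.753  0.22   0.01  -0.     0.     0.   ] x 6 ->q [-0.439  1.121  0.45   0.703  2.799  0.    -0.857] e 0.2819
```

>>> {"fn": "servo_tool", "kwargs": {
  "increments": [
    {"dx":-1.61,"dy":-1.4,"dz":1.78,"ax":0.12,"ay":-0.057,"az":-0.04},
    {"dx":-1.61,"dy":-1.4,"dz":1.78,"ax":0.12,"ay":-0.057,"az":-0.04},
    {"dx":-1.61,"dy":-1.4,"dz":1.78,"ax":0.12,"ay":-0.057,"az":-0.04},
    {"dx":-1.61,"dy":-1.4,"dz":1.78,"ax":0.12,"ay":-0.057,"az":-0.04},
    {"dx":-1.61,"dy":-1.4,"dz":1.78,"ax":0.12,"ay":-0.057,"az":-0.04},
    {"dx":-1.61,"dy":-1.4,"dz":1.78,"ax":0.12,"ay":-0.057,"az":-0.04},
    {"dx":-1.61,"dy":-1.4,"dz":1.78,"ax":0.12,"ay":-0.057,"az":-0.04},
    {"dx":-1.61,"dy":-1.4,"dz":1.78,"ax":0.12,"ay":-0.057,"az":-0.04},
    {"dx":-1.61,"dy":-1.4,"dz":1.78,"ax":0.12,"ay":-0.057,"az":-0.04},
    {"dx":-1.61,"dy":-1.4,"dz":1.78,"ax":0.12,"ay":-0.057,"az":-0.04},
    {"dx":0,"dy":0,"dz":0,"ax":0,"ay":0,"az":0}
  ]
}}

```text
t: 16.0
tcp_pos: [506.5, 341.9, 458.3]
tcp_rot: [-0.23, 0.343, 0.343]
ft_force: [0.2, 0.5, -2.2]
finger_gap: 0.29
```

```bash
cat > r9.py <<'E'
from r8 import *
def search2(Tend,sec,n=20,seed=0,ztop=(330,480)):
  "one or two free waypoints then Tend list; robust to small joint offsets"
  ob=env.get_obs();q=np.array(ob["qpos"]);T0=H(Ro.from_rotvec(ob["tcp_rot"]).as_matrix(),ob["tcp_pos"])
  rng=np.random.default_rng(seed);res=[];t0=time.time()
  while time.time()-t0<sec:
    A=H(lean(rng.uniform(-1,.6),rng.uniform(0,80),rng.uniform(-80,80)),[rng.uniform(400,560),rng.uniform(-150,300),rng.uniform(*ztop)])
    Ts=[A]+Tend;best=9;tot=0
    qs=[]
    for dq in(0,.04,-.04):
      qq=q.copy();qq[4]+=dq;qq[6]-=dq;qq[2]+=dq/2;o=[]
      for i,T in enumerate(Ts):
        m,e,oo=path(qq,[T],[12]);qq=oo[-1][2];best=min(best,m-5*e);o.append(qq)
        if best<-.05: break
      qs.append(o)
      if best<-.05: break
    res.append((best,Ts,qs[0]))
  res.sort(key=lambda r:-r[0]);print(len(res),res[0][0]);return T0,res
E
python3 - <<'E'
from r9 import *
import pickle
X=np.load("X.npy");x=pickle.load(open("c1.pkl","rb"))[0];Ts=x[3][2:]
go(*zip(Ts[1:],[20,14,6]))
T0,res=search2([placeT(X,-15,50,-.1,110),placeT(X,-15,50,-.1,4)],60)
pickle.dump(res[:3],open("c2.pkl","wb"))
for r in res[:3]:
  print(r[0],[(T[:3,3].round(0),T[:3,0]) for T in r[1][:1]],r[2],clear(T0,r[1],[12]*3,X))
E
```

```text
t 16.0 tcp [506.5 341.9 458.3] F [ 0.2  0.5 -2.2] gap 24.7 q [-1.094  0.32   0.223  2.198  2.27   0.668 -2.516]
  row [ 0.785 -0.206 -1.893 -0.083  0.083 -0.001] x 20 ->q [-0.897  0.701  0.301  1.877  0.968  1.287  0.434] e 0.0
  row [ 2.305 -0.182 -0.007  0.009 -0.081  0.013] x 14 ->q [ 0.383  0.86  -0.35   1.614  0.426  0.615  1.455] e 0.0
  row [ 1.753  0.22   0.01  -0.     0.     0.   ] x 6 ->q [ 0.331  1.022 -0.245  1.666  0.497  0.386  1.387] e 0.0
94 0.34593418972662354
0.34593418972662354 [(array([438., 244., 339.]), array([ 0.378, -0.884, -0.276]))] [array([-1.262,  0.928,  0.382,  1.474,  0.726,  1.608,  0.041]), array([ 0.355,  0.862, -0.323,  1.615,  0.437,  0.608,  1.264]), array([ 0.302,  1.025, -0.217,  1.665,  0.506,  0.379,  1.193])] [(128, 313), (54, 114), (177, 8)]
0.32397576672720185 [(array([431., 287., 431.]), array([ 0.492, -0.725, -0.482]))] [array([-1.335,  0.691,  0.396,  1.393,  0.713,  1.591,  0.092]), array([ 0.311,  0.851, -0.234,  1.62 ,  0.321,  0.581,  1.364]), array([ 0.269,  1.019, -0.153,  1.669,  0.37 ,  0.355,  1.314])] [(203, 402), (53, 114), (177, 8)]
0.3232928875756683 [(array([524., 224., 369.]), array([ 0.732, -0.667, -0.136]))] [array([-1.295,  0.873,  0.472,  1.823,  1.186,  1.222,  0.477]), array([ 0.302,  0.849, -0.217,  1.621,  0.299,  0.577,  1.384]), array([ 0.264,  1.018, -0.142,  1.67 ,  0.343,  0.351,  1.338])] [(110, 337), (61, 114), (177, 8)]
```

```bash
python3 - <<'E'
from r9 import *
import pickle
X=np.load("X.npy");r=pickle.load(open("c2.pkl","rb"))[1]
ob=env.get_obs();T0=H(Ro.from_rotvec(ob["tcp_rot"]).as_matrix(),ob["tcp_pos"])
Ts=[r[1][0],placeT(X,-15,50,-.1,280),placeT(X,-15,50,-.1,40),placeT(X,-15,50,-.1,4)];N=[17,17,8,4]
print(clear(T0,Ts,N,X));go(*zip(Ts,N));pickle.dump(Ts,open("c3.pkl","wb"))
E
```

```text
[(203, 402), (133, 284), (150, 44), (193, 8)]
t 16.0 tcp [506.5 341.9 458.3] F [ 0.2  0.5 -2.2] gap 24.7 q [-1.094  0.32   0.223  2.198  2.27   0.668 -2.516]
  row [-0.149  0.11  -0.602 -0.073  0.07  -0.021] x 17 ->q [-1.323  0.678  0.365  1.401  0.728  1.605  0.079] e 0.0
  row [ 2.22  -0.762 -1.77  -0.009 -0.043  0.039] x 17 ->q [ 0.181  0.615  0.032  1.415 -0.029  0.987  1.679] e 0.0
  row [ 2.977  0.374  0.018  0.    -0.    -0.   ] x 8 ->q [ 0.193  0.943  0.009  1.677 -0.031  0.397  1.683] e 0.0
  row [ 0.893  0.112  0.005  0.    -0.    -0.   ] x 4 ->q [ 0.194  1.005  0.006  1.684 -0.031  0.328  1.684] e 0.0
```

>>> {"fn": "servo_tool", "kwargs": {
  "increments": [
    {"dx":-0.15,"dy":0.11,"dz":-0.6,"ax":-0.073,"ay":0.07,"az":-0.021},
    {"dx":-0.15,"dy":0.11,"dz":-0.6,"ax":-0.073,"ay":0.07,"az":-0.021},
    {"dx":-0.15,"dy":0.11,"dz":-0.6,"ax":-0.073,"ay":0.07,"az":-0.021},
    {"dx":-0.15,"dy":0.11,"dz":-0.6,"ax":-0.073,"ay":0.07,"az":-0.021},
    {"dx":-0.15,"dy":0.11,"dz":-0.6,"ax":-0.073,"ay":0.07,"az":-0.021},
    {"dx":-0.15,"dy":0.11,"dz":-0.6,"ax":-0.073,"ay":0.07,"az":-0.021},
    {"dx":-0.15,"dy":0.11,"dz":-0.6,"ax":-0.073,"ay":0.07,"az":-0.021},
    {"dx":-0.15,"dy":0.11,"dz":-0.6,"ax":-0.073,"ay":0.07,"az":-0.021},
    {"dx":-0.15,"dy":0.11,"dz":-0.6,"ax":-0.073,"ay":0.07,"az":-0.021},
    {"dx":-0.15,"dy":0.11,"dz":-0.6,"ax":-0.073,"ay":0.07,"az":-0.021},
    {"dx":-0.15,"dy":0.11,"dz":-0.6,"ax":-0.073,"ay":0.07,"az":-0.021},
    {"dx":-0.15,"dy":0.11,"dz":-0.6,"ax":-0.073,"ay":0.07,"az":-0.021},
    {"dx":-0.15,"dy":0.11,"dz":-0.6,"ax":-0.073,"ay":0.07,"az":-0.021},
    {"dx":-0.15,"dy":0.11,"dz":-0.6,"ax":-0.073,"ay":0.07,"az":-0.021},
    {"dx":-0.15,"dy":0.11,"dz":-0.6,"ax":-0.073,"ay":0.07,"az":-0.021},
    {"dx":-0.15,"dy":0.11,"dz":-0.6,"ax":-0.073,"ay":0.07,"az":-0.021},
    {"dx":-0.15,"dy":0.11,"dz":-0.6,"ax":-0.073,"ay":0.07,"az":-0.021},
    {"dx":0,"dy":0,"dz":0,"ax":0,"ay":0,"az":0},
    {"dx":0,"dy":0,"dz":0,"ax":0,"ay":0,"az":0}
  ]
}}

```text
t: 17.9
tcp_pos: [442.6, 289.1, 426.0]
tcp_rot: [-1.592, 1.146, -0.004]
ft_force: [1.1, 0.1, -1.9]
finger_gap: 0.291
```

```bash
python3 - <<'E'
from r9 import *
import pickle
go(*zip(pickle.load(open("c3.pkl","rb"))[1:],[17,8,4]))
E
```

```text
t 17.9 tcp [442.6 289.1 426. ] F [ 1.1  0.1 -1.9] gap 24.9 q [-1.286  0.659  0.321  1.413  0.739  1.516 -0.054]
  row [ 2.046 -0.82  -1.877 -0.015 -0.035  0.041] x 17 ->q [ 0.204  0.632 -0.05   1.408  0.035  0.977  1.606] e 0.0
  row [ 2.977  0.374  0.018  0.    -0.    -0.   ] x 8 ->q [ 0.196  0.961 -0.034  1.659  0.066  0.397  1.577] e 0.0
  row [ 0.893  0.112  0.005  0.    -0.    -0.   ] x 4 ->q [ 0.193  1.023 -0.029  1.665  0.069  0.329  1.574] e 0.0
```

>>> {"fn": "servo_tool", "kwargs": {
  "increments": [
    {"dx":2.05,"dy":-0.82,"dz":-1.88,"ax":-0.015,"ay":-0.035,"az":0.041},
    {"dx":2.05,"dy":-0.82,"dz":-1.88,"ax":-0.015,"ay":-0.035,"az":0.041},
    {"dx":2.05,"dy":-0.82,"dz":-1.88,"ax":-0.015,"ay":-0.035,"az":0.041},
    {"dx":2.05,"dy":-0.82,"dz":-1.88,"ax":-0.015,"ay":-0.035,"az":0.041},
    {"dx":2.05,"dy":-0.82,"dz":-1.88,"ax":-0.015,"ay":-0.035,"az":0.041},
    {"dx":2.05,"dy":-0.82,"dz":-1.88,"ax":-0.015,"ay":-0.035,"az":0.041},
    {"dx":2.05,"dy":-0.82,"dz":-1.88,"ax":-0.015,"ay":-0.035,"az":0.041},
    {"dx":2.05,"dy":-0.82,"dz":-1.88,"ax":-0.015,"ay":-0.035,"az":0.041},
    {"dx":2.05,"dy":-0.82,"dz":-1.88,"ax":-0.015,"ay":-0.035,"az":0.041},
    {"dx":2.05,"dy":-0.82,"dz":-1.88,"ax":-0.015,"ay":-0.035,"az":0.041},
    {"dx":2.05,"dy":-0.82,"dz":-1.88,"ax":-0.015,"ay":-0.035,"az":0.041},
    {"dx":2.05,"dy":-0.82,"dz":-1.88,"ax":-0.015,"ay":-0.035,"az":0.041},
    {"dx":2.05,"dy":-0.82,"dz":-1.88,"ax":-0.015,"ay":-0.035,"az":0.041},
    {"dx":2.05,"dy":-0.82,"dz":-1.88,"ax":-0.015,"ay":-0.035,"az":0.041},
    {"dx":2.05,"dy":-0.82,"dz":-1.88,"ax":-0.015,"ay":-0.035,"az":0.041},
    {"dx":2.05,"dy":-0.82,"dz":-1.88,"ax":-0.015,"ay":-0.035,"az":0.041},
    {"dx":2.05,"dy":-0.82,"dz":-1.88,"ax":-0.015,"ay":-0.035,"az":0.041},
    {"dx":0,"dy":0,"dz":0,"ax":0,"ay":0,"az":0},
    {"dx":0,"dy":0,"dz":0,"ax":0,"ay":0,"az":0}
  ]
}}

```text
t: 19.8
tcp_pos: [587.0, -147.5, 288.7]
tcp_rot: [-1.195, 1.181, 1.032]
ft_force: [0.7, -0.0, -0.6]
finger_gap: 0.288
```

```bash
python3 - <<'E'
from r9 import *
import pickle
go(*zip(pickle.load(open("c3.pkl","rb"))[2:],[10,4]))
E
```

```text
t 19.8 tcp [ 587.  -147.5  288.7] F [ 0.7 -0.  -0.6] gap 24.6 q [ 0.216  0.625 -0.043  1.401  0.031  0.994  1.627]
  row [ 2.389  0.291  0.041  0.    -0.    -0.   ] x 10 ->q [ 0.208  0.951 -0.032  1.664  0.057  0.403  1.598] e 0.0
  row [ 0.893  0.112  0.005  0.    -0.    -0.   ] x 4 ->q [ 0.206  1.013 -0.028  1.671  0.059  0.333  1.596] e 0.0
```

>>> {"fn": "servo_tool", "kwargs": {
  "increments": [
    {"dx":2.39,"dy":0.29,"dz":0.04,"ax":0,"ay":0,"az":0},
    {"dx":2.39,"dy":0.29,"dz":0.04,"ax":0,"ay":0,"az":0},
    {"dx":2.39,"dy":0.29,"dz":0.04,"ax":0,"ay":0,"az":0},
    {"dx":2.39,"dy":0.29,"dz":0.04,"ax":0,"ay":0,"az":0},
    {"dx":2.39,"dy":0.29,"dz":0.04,"ax":0,"ay":0,"az":0},
    {"dx":2.39,"dy":0.29,"dz":0.04,"ax":0,"ay":0,"az":0},
    {"dx":2.39,"dy":0.29,"dz":0.04,"ax":0,"ay":0,"az":0},
    {"dx":2.39,"dy":0.29,"dz":0.04,"ax":0,"ay":0,"az":0},
    {"dx":2.39,"dy":0.29,"dz":0.04,"ax":0,"ay":0,"az":0},
    {"dx":2.39,"dy":0.29,"dz":0.04,"ax":0,"ay":0,"az":0},
    {"dx":0.9,"dy":0.11,"dz":0,"ax":0,"ay":0,"az":0},
    {"dx":0.9,"dy":0.11,"dz":0,"ax":0,"ay":0,"az":0},
    {"dx":0.9,"dy":0.11,"dz":0,"ax":0,"ay":0,"az":0},
    {"dx":0,"dy":0,"dz":0,"ax":0,"ay":0,"az":0}
  ]
}}

```text
t: 21.2
tcp_pos: [587.0, -144.6, 20.5]
tcp_rot: [-1.196, 1.181, 1.036]
ft_force: [-1.0, 0.3, -1.3]
finger_gap: 0.288
```

>>> {"fn": "servo_tool", "kwargs": {
  "increments": [
    {"dx":0.3,"dy":0.04,"dz":0,"ax":0,"ay":0,"az":0},
    {"dx":0.3,"dy":0.04,"dz":0,"ax":0,"ay":0,"az":0},
    {"dx":0.2,"dy":0.03,"dz":0,"ax":0,"ay":0,"az":0},
    {"dx":0,"dy":0,"dz":0,"ax":0,"ay":0,"az":0}
  ]
}}

```text
t: 21.6
tcp_pos: [586.9, -144.7, 12.5]
tcp_rot: [-1.195, 1.181, 1.036]
ft_force: [-0.2, -0.3, -2.0]
finger_gap: 0.289
```

```bash
python3 - <<'E'
from nx import *
from pic import two
go()
two("pics/p5.png",(290,150,430,280),(260,230,420,360))
E
```

```text
t 21.6 tcp [ 586.9 -144.7   12.5] F [-0.2 -0.3 -2. ] gap 24.6 q [ 0.202  1.003 -0.025  1.69   0.062  0.329  1.596]
```

View pics/p5.png

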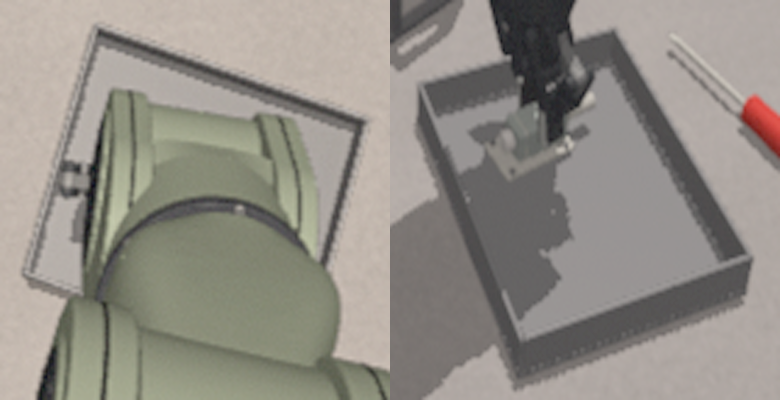

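The side crop shows the latch nearly level, just above the tray floor at about (530,150), clear of the walls. I'll lower it to contact.

>>> {"fn": "servo_tool", "kwargs": {
  "increments": [
    {"dx":0.1,"dy":0.012,"dz":0,"ax":0,"ay":0,"az":0},
    {"dx":0.1,"dy":0.012,"dz":0,"ax":0,"ay":0,"az":0},
    {"dx":0,"dy":0,"dz":0,"ax":0,"ay":0,"az":0}
  ]
}}

```text
t: 22.0
tcp_pos: [586.9, -144.7, 10.5]
tcp_rot: [-1.195, 1.181, 1.036]
ft_force: [0.3, -0.0, -2.4]
finger_gap: 0.286
```

>>> {"fn": "servo_tool", "kwargs": {
  "increments": [
    {"dx":0.1,"dy":0.012,"dz":0,"ax":0,"ay":0,"az":0},
    {"dx":0,"dy":0,"dz":0,"ax":0,"ay":0,"az":0}
  ]
}}

```text
t: 22.2
tcp_pos: [586.9, -144.7, 9.5]
tcp_rot: [-1.195, 1.181, 1.036]
ft_force: [0.2, 0.3, -2.2]
finger_gap: 0.291
```

>>> {"fn": "servo_tool", "kwargs": {
  "increments": [
    {"dx":0.1,"dy":0.012,"dz":0,"ax":0,"ay":0,"az":0},
    {"dx":0,"dy":0,"dz":0,"ax":0,"ay":0,"az":0}
  ]
}}

```text
t: 22.4
tcp_pos: [586.9, -144.8, 8.5]
tcp_rot: [-1.195, 1.181, 1.036]
ft_force: [0.0, -0.9, -2.2]
finger_gap: 0.291
```

>>> {"fn": "servo_tool", "kwargs": {
  "increments": [
    {"dx":0.1,"dy":0.012,"dz":0,"ax":0,"ay":0,"az":0},
    {"dx":0,"dy":0,"dz":0,"ax":0,"ay":0,"az":0}
  ]
}}

```text
t: 22.6
tcp_pos: [587.0, -144.8, 7.9]
tcp_rot: [-1.196, 1.181, 1.036]
ft_force: [-2.2, -0.1, 3.7]
finger_gap: 0.29
```

>>> {"fn": "servo_tool", "kwargs": {
  "increments": [
    {"dx":0.1,"dy":0.012,"dz":0,"ax":0,"ay":0,"az":0},
    {"dx":0,"dy":0,"dz":0,"ax":0,"ay":0,"az":0}
  ]
}}

```text
t: 22.8
tcp_pos: [586.9, -144.8, 7.7]
tcp_rot: [-1.196, 1.18, 1.035]
ft_force: [-9.7, 2.3, 25.0]
finger_gap: 0.29
```

>>> {"fn": "servo_tool", "kwargs": {
  "increments": [
    {"dx":-0.08,"dy":-0.01,"dz":0,"ax":0,"ay":0,"az":0},
    {"dx":0,"dy":0,"dz":0,"ax":0,"ay":0,"az":0}
  ]
}}

```text
t: 23.0
tcp_pos: [587.0, -144.9, 7.8]
tcp_rot: [-1.196, 1.18, 1.035]
ft_force: [-4.3, 1.1, 11.0]
finger_gap: 0.29
```

>>> {"fn": "servo_tool", "kwargs": {
  "increments": [
    {"dx":0,"dy":0,"dz":0,"ax":0,"ay":0,"az":0},
    {"dx":0,"dy":0,"dz":0,"ax":0,"ay":0,"az":0},
    {"dx":0,"dy":0,"dz":0,"ax":0,"ay":0,"az":0},
    {"dx":0,"dy":0,"dz":0,"ax":0,"ay":0,"az":0},
    {"dx":0,"dy":0,"dz":0,"ax":0,"ay":0,"az":0}
  ],
  "claw": 4.8
}}

```text
t: 23.5
tcp_pos: [586.9, -144.8, 7.4]
tcp_rot: [-1.195, 1.181, 1.036]
ft_force: [-0.8, -0.3, -0.3]
finger_gap: 0.563
```

>>> {"fn": "servo_tool", "kwargs": {
  "increments": [
    {"dx":-0.5,"dy":0,"dz":0,"ax":0,"ay":0,"az":0},
    {"dx":-1,"dy":0,"dz":0,"ax":0,"ay":0,"az":0},
    {"dx":-2,"dy":0,"dz":0,"ax":0,"ay":0,"az":0},
    {"dx":-2.5,"dy":0,"dz":0,"ax":0,"ay":0,"az":0},
    {"dx":-2.5,"dy":0,"dz":0,"ax":0,"ay":0,"az":0},
    {"dx":-2.5,"dy":0,"dz":0,"ax":0,"ay":0,"az":0},
    {"dx":-3,"dy":0,"dz":0,"ax":0,"ay":0,"az":0},
    {"dx":-3,"dy":0,"dz":0,"ax":0,"ay":0,"az":0},
    {"dx":-3,"dy":0,"dz":0,"ax":0,"ay":0,"az":0},
    {"dx":-3,"dy":0,"dz":0,"ax":0,"ay":0,"az":0},
    {"dx":-3,"dy":0,"dz":0,"ax":0,"ay":0,"az":0},
    {"dx":0,"dy":0,"dz":0,"ax":0,"ay":0,"az":0}
  ]
}}

```text
t: 24.7
tcp_pos: [556.7, -139.4, 269.8]
tcp_rot: [-1.199, 1.177, 1.031]
ft_force: [-0.1, -0.3, -0.2]
finger_gap: 0.561
```

```bash
cat > r10.py <<'E'
from r9 import *
import pickle
X=np.load("X.npy")
g=latchT(1)@X   # same grip on M
def pre(back,dt): # back off along tool, extra tilt dt deg about tool z
    T=g.copy();Rn=T[:3,:3]@Ro.from_euler('z',-np.radians(dt)).as_matrix();return H(Rn,T[:3,3]-back*Rn[:,0])
E
python3 - <<'E'
from r10 import *
print(g[:3,3],pre(90,10)[:3,0])
T0,res=search2([pre(190,18),pre(90,10),pre(0,0)],110,ztop=(330,560))
pickle.dump(res[:3],open("c4.pkl","wb"))
for r in res[:2]: print(r[0],r[1][0][:3,3].round(0),r[1][0][:3,0],*r[2],clear(T0,r[1],[12]*4,X))
go(*zip(res[0][1],[18,18,8,8]))
E
```

```text
[575.095 209.752  83.402] [ 0.668  0.066 -0.741]
307 -0.05893115594044061
-0.05893115594044061 [452. 208. 382.] [ 0.929 -0.213 -0.303] [-1.57   0.651  0.778  2.45   1.974  0.787 -0.691] [(106, 266), (115, 183), (50, 134), (50, 76)]
-0.10708827277764287 [ 441. -117.  334.] [ 0.679  0.268 -0.683] [ 1.329  0.583 -1.189  2.259 -0.223  0.     2.474] [(144, 266), (115, 183), (50, 134), (50, 76)]
t 24.7 tcp [ 556.7 -139.4  269.8] F [-0.1 -0.3 -0.2] gap 48.0 q [ 0.216  0.588 -0.047  1.557  0.034  0.871  1.621]
  row [-1.427 -0.394  1.711 -0.038  0.031 -0.056] x 18 ->q [-1.539  0.627  0.699  2.45   1.923  0.837 -0.649] e 0.0037
  row [ 0.406  0.859  0.38   0.04  -0.024  0.013] x 18 ->q [-0.755  0.798 -0.273  2.45   2.342  1.284 -1.747] e 0.5339
  row [ 1.25  -0.233 -0.    -0.    -0.     0.017] x 8 ->q [-0.557  0.798 -0.233  2.124  2.458  0.846 -1.511] e 0.0
  row [ 1.123 -0.086 -0.     0.     0.     0.022] x 8 ->q [-0.497  0.872 -0.134  1.805  2.402  0.41  -1.33 ] e 0.0
```

```bash
python3 - <<'E'
from r10 import *
Ap=H(Ro.from_rotvec([-1.592,1.146,-.004]).as_matrix(),[442.6,289.1,426.]);A=H(Ro.from_rotvec([-.23,.343,.343]).as_matrix(),[506.5,341.9,458.3])
ob=env.get_obs();T0=H(Ro.from_rotvec(ob["tcp_rot"]).as_matrix(),ob["tcp_pos"])
for nm,mid in(("hi",[off(pre(130,16),0,80,0)]),("pre130",[pre(130,16)]),("pre100",[off(pre(100,10),0,100,0)])):
  print(nm);Ts=[Ap,A]+mid+[pre(90,10),g];N=[17,17,14,8,9];go(*zip(Ts,N));print(clear(T0,Ts,N,X))
E
```

```text
hi
t 24.7 tcp [ 556.7 -139.4  269.8] F [-0.1 -0.3 -0.2] gap 48.0 q [ 0.216  0.588 -0.047  1.557  0.034  0.871  1.621]
  row [-1.959  0.647  1.95   0.015  0.035 -0.041] x 17 ->q [-1.316  0.643  0.367  1.435  0.724  1.502 -0.04 ] e 0.0
  row [ 0.075 -0.111  0.555  0.066 -0.064  0.02 ] x 17 ->q [-1.197  0.334  0.375  2.201  2.339  0.624 -2.598] e 0.0
  row [ 0.389  0.444 -1.849 -0.09   0.028  0.012] x 14 ->q [-1.003  0.632  0.501  2.45   2.913  0.698 -1.938] e 0.1669
  row [ 1.201  0.573 -0.     0.    -0.     0.013] x 8 ->q [-0.845  0.833  0.387  2.323  3.003  0.699 -2.009] e 0.0
  row [ 0.998 -0.078 -0.     0.     0.     0.019] x 9 ->q [-0.688  0.902  0.292  1.993  3.124  0.321 -2.015] e 0.0
[(117, 266), (202, 400), (79, 230), (38, 134), (50, 76)]
pre130
t 24.7 tcp [ 556.7 -139.4  269.8] F [-0.1 -0.3 -0.2] gap 48.0 q [ 0.216  0.588 -0.047  1.557  0.034  0.871  1.621]
  row [-1.959  0.647  1.95   0.015  0.035 -0.041] x 17 ->q [-1.316  0.643  0.367  1.435  0.724  1.502 -0.04 ] e 0.0
  row [ 0.075 -0.111  0.555  0.066 -0.064  0.02 ] x 17 ->q [-1.197  0.334  0.375  2.201  2.339  0.624 -2.5
[... 472 characters left out ...]
.2] gap 48.0 q [ 0.216  0.588 -0.047  1.557  0.034  0.871  1.621]
  row [-1.959  0.647  1.95   0.015  0.035 -0.041] x 17 ->q [-1.316  0.643  0.367  1.435  0.724  1.502 -0.04 ] e 0.0
  row [ 0.075 -0.111  0.555  0.066 -0.064  0.02 ] x 17 ->q [-1.197  0.334  0.375  2.201  2.339  0.624 -2.598] e 0.0
  row [ 0.569  0.265 -1.747 -0.089  0.033  0.018] x 14 ->q [-0.957  0.562  0.533  2.326  3.004  0.353 -1.916] e 0.0
  row [ 1.052  0.839 -0.    -0.    -0.    -0.   ] x 8 ->q [-0.834  0.858  0.384  2.425  3.016  0.749 -2.024] e 0.0
  row [ 0.998 -0.078 -0.     0.     0.     0.019] x 9 ->q [-0.68   0.922  0.299  2.102  3.139  0.374 -2.027] e 0.0
[(117, 266), (202, 400), (53, 242), (26, 134), (50, 76)]
```

>>> {"fn": "servo_tool", "kwargs": {
  "increments": [
    {"dx":-1.96,"dy":0.65,"dz":1.95,"ax":0.015,"ay":0.035,"az":-0.041},
    {"dx":-1.96,"dy":0.65,"dz":1.95,"ax":0.015,"ay":0.035,"az":-0.041},
    {"dx":-1.96,"dy":0.65,"dz":1.95,"ax":0.015,"ay":0.035,"az":-0.041},
    {"dx":-1.96,"dy":0.65,"dz":1.95,"ax":0.015,"ay":0.035,"az":-0.041},
    {"dx":-1.96,"dy":0.65,"dz":1.95,"ax":0.015,"ay":0.035,"az":-0.041},
    {"dx":-1.96,"dy":0.65,"dz":1.95,"ax":0.015,"ay":0.035,"az":-0.041},
    {"dx":-1.96,"dy":0.65,"dz":1.95,"ax":0.015,"ay":0.035,"az":-0.041},
    {"dx":-1.96,"dy":0.65,"dz":1.95,"ax":0.015,"ay":0.035,"az":-0.041},
    {"dx":-1.96,"dy":0.65,"dz":1.95,"ax":0.015,"ay":0.035,"az":-0.041},
    {"dx":-1.96,"dy":0.65,"dz":1.95,"ax":0.015,"ay":0.035,"az":-0.041},
    {"dx":-1.96,"dy":0.65,"dz":1.95,"ax":0.015,"ay":0.035,"az":-0.041},
    {"dx":-1.96,"dy":0.65,"dz":1.95,"ax":0.015,"ay":0.035,"az":-0.041},
    {"dx":-1.96,"dy":0.65,"dz":1.95,"ax":0.015,"ay":0.035,"az":-0.041},
    {"dx":-1.96,"dy":0.65,"dz":1.95,"ax":0.015,"ay":0.035,"az":-0.041},
    {"dx":-1.96,"dy":0.65,"dz":1.95,"ax":0.015,"ay":0.035,"az":-0.041},
    {"dx":-1.96,"dy":0.65,"dz":1.95,"ax":0.015,"ay":0.035,"az":-0.041},
    {"dx":-1.96,"dy":0.65,"dz":1.95,"ax":0.015,"ay":0.035,"az":-0.041},
    {"dx":0,"dy":0,"dz":0,"ax":0,"ay":0,"az":0}
  ]
}}

```text
t: 26.5
tcp_pos: [441.0, 293.2, 420.0]
tcp_rot: [-1.598, 1.145, -0.002]
ft_force: [-0.8, -1.9, 0.1]
finger_gap: 0.561
```

>>> {"fn": "servo_tool", "kwargs": {
  "increments": [
    {"dx":0.075,"dy":-0.11,"dz":0.555,"ax":0.066,"ay":-0.064,"az":0.02},
    {"dx":0.075,"dy":-0.11,"dz":0.555,"ax":0.066,"ay":-0.064,"az":0.02},
    {"dx":0.075,"dy":-0.11,"dz":0.555,"ax":0.066,"ay":-0.064,"az":0.02},
    {"dx":0.075,"dy":-0.11,"dz":0.555,"ax":0.066,"ay":-0.064,"az":0.02},
    {"dx":0.075,"dy":-0.11,"dz":0.555,"ax":0.066,"ay":-0.064,"az":0.02},
    {"dx":0.075,"dy":-0.11,"dz":0.555,"ax":0.066,"ay":-0.064,"az":0.02},
    {"dx":0.075,"dy":-0.11,"dz":0.555,"ax":0.066,"ay":-0.064,"az":0.02},
    {"dx":0.075,"dy":-0.11,"dz":0.555,"ax":0.066,"ay":-0.064,"az":0.02},
    {"dx":0.075,"dy":-0.11,"dz":0.555,"ax":0.066,"ay":-0.064,"az":0.02},
    {"dx":0.075,"dy":-0.11,"dz":0.555,"ax":0.066,"ay":-0.064,"az":0.02},
    {"dx":0.075,"dy":-0.11,"dz":0.555,"ax":0.066,"ay":-0.064,"az":0.02},
    {"dx":0.075,"dy":-0.11,"dz":0.555,"ax":0.066,"ay":-0.064,"az":0.02},
    {"dx":0.075,"dy":-0.11,"dz":0.555,"ax":0.066,"ay":-0.064,"az":0.02},
    {"dx":0.075,"dy":-0.11,"dz":0.555,"ax":0.066,"ay":-0.064,"az":0.02},
    {"dx":0.075,"dy":-0.11,"dz":0.555,"ax":0.066,"ay":-0.064,"az":0.02},
    {"dx":0.075,"dy":-0.11,"dz":0.555,"ax":0.066,"ay":-0.064,"az":0.02},
    {"dx":0.075,"dy":-0.11,"dz":0.555,"ax":0.066,"ay":-0.064,"az":0.02},
    {"dx":0,"dy":0,"dz":0,"ax":0,"ay":0,"az":0}
  ]
}}

```text
t: 28.3
tcp_pos: [505.7, 334.0, 448.2]
tcp_rot: [-0.392, 0.424, 0.29]
ft_force: [-0.1, -1.3, 0.1]
finger_gap: 0.561
```

```bash
python3 - <<'E'
from r10 import *
go(*zip([off(pre(100,10),0,100,0),pre(85,9),g],[14,9,9]))
E
```

```text
t 28.3 tcp [505.7 334.  448.2] F [-0.1 -1.3  0.1] gap 47.9 q [-1.41   0.37   0.656  2.114  2.054  0.434 -2.233]
  row [ 0.654  0.362 -1.558 -0.081  0.022  0.019] x 14 ->q [-0.937  0.564  0.482  2.31   2.898  0.35  -1.822] e 0.0
  row [ 0.996  0.721 -0.     0.    -0.     0.002] x 9 ->q [-0.799  0.846  0.313  2.375  2.941  0.691 -1.939] e 0.0
  row [ 0.943 -0.066 -0.    -0.    -0.     0.017] x 9 ->q [-0.664  0.923  0.255  2.083  3.036  0.361 -1.925] e 0.0
```

>>> {"fn": "servo_tool", "kwargs": {
  "increments": [
    {"dx":0.65,"dy":0.36,"dz":-1.56,"ax":-0.081,"ay":0.022,"az":0.019},
    {"dx":0.65,"dy":0.36,"dz":-1.56,"ax":-0.081,"ay":0.022,"az":0.019},
    {"dx":0.65,"dy":0.36,"dz":-1.56,"ax":-0.081,"ay":0.022,"az":0.019},
    {"dx":0.65,"dy":0.36,"dz":-1.56,"ax":-0.081,"ay":0.022,"az":0.019},
    {"dx":0.65,"dy":0.36,"dz":-1.56,"ax":-0.081,"ay":0.022,"az":0.019},
    {"dx":0.65,"dy":0.36,"dz":-1.56,"ax":-0.081,"ay":0.022,"az":0.019},
    {"dx":0.65,"dy":0.36,"dz":-1.56,"ax":-0.081,"ay":0.022,"az":0.019},
    {"dx":0.65,"dy":0.36,"dz":-1.56,"ax":-0.081,"ay":0.022,"az":0.019},
    {"dx":0.65,"dy":0.36,"dz":-1.56,"ax":-0.081,"ay":0.022,"az":0.019},
    {"dx":0.65,"dy":0.36,"dz":-1.56,"ax":-0.081,"ay":0.022,"az":0.019},
    {"dx":0.65,"dy":0.36,"dz":-1.56,"ax":-0.081,"ay":0.022,"az":0.019},
    {"dx":0.65,"dy":0.36,"dz":-1.56,"ax":-0.081,"ay":0.022,"az":0.019},
    {"dx":0.65,"dy":0.36,"dz":-1.56,"ax":-0.081,"ay":0.022,"az":0.019},
    {"dx":0.65,"dy":0.36,"dz":-1.56,"ax":-0.081,"ay":0.022,"az":0.019},
    {"dx":0,"dy":0,"dz":0,"ax":0,"ay":0,"az":0},
    {"dx":0,"dy":0,"dz":0,"ax":0,"ay":0,"az":0}
  ],
  "claw": 5.0
}}

```text
t: 29.9
tcp_pos: [508.1, 203.0, 258.8]
tcp_rot: [-1.513, 0.589, 0.728]
ft_force: [-1.0, 0.2, 0.8]
finger_gap: 0.588
```

```bash
python3 - <<'E'
from r10 import *
go(*zip([pre(85,9),pre(25,2.5),g],[9,7,5]))
E
```

```text
t 29.9 tcp [508.1 203.  258.8] F [-1.   0.2  0.8] gap 50.2 q [-0.942  0.547  0.494  2.312  2.889  0.33  -1.802]
  row [ 1.01   0.727  0.004  0.    -0.001  0.001] x 9 ->q [-0.788  0.836  0.306  2.389  2.941  0.699 -1.929] e 0.0
  row [ 0.857 -0.082 -0.    -0.    -0.     0.016] x 7 ->q [-0.691  0.881  0.271  2.176  3.013  0.449 -1.915] e 0.0
  row [ 0.5   -0.009 -0.    -0.    -0.     0.009] x 5 ->q [-0.655  0.913  0.25   2.097  3.035  0.367 -1.915] e 0.0
```

>>> {"fn": "servo_tool", "kwargs": {
  "increments": [
    {"dx":1.01,"dy":0.73,"dz":0,"ax":0,"ay":-0.001,"az":0.001},
    {"dx":1.01,"dy":0.73,"dz":0,"ax":0,"ay":-0.001,"az":0.001},
    {"dx":1.01,"dy":0.73,"dz":0,"ax":0,"ay":-0.001,"az":0.001},
    {"dx":1.01,"dy":0.73,"dz":0,"ax":0,"ay":-0.001,"az":0.001},
    {"dx":1.01,"dy":0.73,"dz":0.01,"ax":0,"ay":-0.001,"az":0.001},
    {"dx":1.01,"dy":0.73,"dz":0.01,"ax":0,"ay":-0.001,"az":0.001},
    {"dx":1.01,"dy":0.73,"dz":0.01,"ax":0,"ay":-0.001,"az":0.001},
    {"dx":1.01,"dy":0.73,"dz":0.01,"ax":0,"ay":-0.001,"az":0.001},
    {"dx":1.01,"dy":0.73,"dz":0,"ax":0,"ay":-0.001,"az":0.001},
    {"dx":0.86,"dy":-0.08,"dz":0,"ax":0,"ay":0,"az":0.016},
    {"dx":0.86,"dy":-0.08,"dz":0,"ax":0,"ay":0,"az":0.016},
    {"dx":0.86,"dy":-0.08,"dz":0,"ax":0,"ay":0,"az":0.016},
    {"dx":0.86,"dy":-0.08,"dz":0,"ax":0,"ay":0,"az":0.016},
    {"dx":0.86,"dy":-0.08,"dz":0,"ax":0,"ay":0,"az":0.016},
    {"dx":0,"dy":0,"dz":0,"ax":0,"ay":0,"az":0}
  ]
}}

```text
t: 31.4
tcp_pos: [550.2, 208.1, 116.5]
tcp_rot: [-1.491, 0.652, 0.803]
ft_force: [-0.5, 0.9, -0.2]
finger_gap: 0.584
```

```bash
python3 - <<'E'
from r10 import *
go(*zip([g],[10]))
E
```

```text
t 31.4 tcp [550.2 208.1 116.5] F [-0.5  0.9 -0.2] gap 49.9 q [-0.713  0.861  0.279  2.252  2.996  0.537 -1.913]
  row [ 0.414 -0.016 -0.009  0.     0.     0.008] x 10 ->q [-0.651  0.905  0.248  2.109  3.036  0.373 -1.911] e 0.0
```

>>> {"fn": "servo_tool", "kwargs": {
  "increments": [
    {"dx":0.41,"dy":-0.02,"dz":-0.01,"ax":0,"ay":0,"az":0.008},
    {"dx":0.41,"dy":-0.02,"dz":-0.01,"ax":0,"ay":0,"az":0.008},
    {"dx":0.41,"dy":-0.02,"dz":-0.01,"ax":0,"ay":0,"az":0.008},
    {"dx":0.41,"dy":-0.02,"dz":-0.01,"ax":0,"ay":0,"az":0.008},
    {"dx":0.41,"dy":-0.02,"dz":-0.01,"ax":0,"ay":0,"az":0.008},
    {"dx":0.41,"dy":-0.02,"dz":-0.01,"ax":0,"ay":0,"az":0.008},
    {"dx":0.41,"dy":-0.02,"dz":-0.01,"ax":0,"ay":0,"az":0.008},
    {"dx":0.41,"dy":-0.02,"dz":-0.01,"ax":0,"ay":0,"az":0.008},
    {"dx":0.41,"dy":-0.02,"dz":-0.01,"ax":0,"ay":0,"az":0.008},
    {"dx":0.35,"dy":0,"dz":0,"ax":0,"ay":0,"az":0.008},
    {"dx":0,"dy":0,"dz":0,"ax":0,"ay":0,"az":0}
  ]
}}

```text
t: 32.5
tcp_pos: [574.1, 209.5, 83.9]
tcp_rot: [-1.472, 0.716, 0.866]
ft_force: [-0.8, 0.6, 0.2]
finger_gap: 0.585
```

>>> {"fn": "servo_tool", "kwargs": {
  "increments": [
    {"dx":0,"dy":0,"dz":0,"ax":0,"ay":0,"az":0},
    {"dx":0,"dy":0,"dz":0,"ax":0,"ay":0,"az":0},
    {"dx":0,"dy":0,"dz":0,"ax":0,"ay":0,"az":0},
    {"dx":0,"dy":0,"dz":0,"ax":0,"ay":0,"az":0},
    {"dx":0,"dy":0,"dz":0,"ax":0,"ay":0,"az":0},
    {"dx":0,"dy":0,"dz":0,"ax":0,"ay":0,"az":0},
    {"dx":0,"dy":0,"dz":0,"ax":0,"ay":0,"az":0}
  ],
  "claw": 1.5,
  "grip_force": 50
}}

```text
t: 33.2
tcp_pos: [573.6, 209.7, 84.4]
tcp_rot: [-1.472, 0.715, 0.867]
ft_force: [-3.7, 0.5, 5.0]
finger_gap: 0.292
```

```bash
python3 - <<'E'
from r10 import *
ob=env.get_obs();T0=H(Ro.from_rotvec(ob["tcp_rot"]).as_matrix(),ob["tcp_pos"])
X2=np.linalg.inv(latchT(1))@T0;np.save("X2.npy",X2);print(X2)
Ap=H(Ro.from_rotvec([-1.592,1.146,-.004]).as_matrix(),[442.6,289.1,426.]);A=H(Ro.from_rotvec([-.23,.343,.343]).as_matrix(),[506.5,341.9,458.3])
A=H(A[:3,:3],[500,300,440])
up=H(pre(0,8)[:3,:3],pre(60,8)[:3,3]);up2=off(pre(110,9),0,20,-25)
pl=[placeT(X2,-15,-45,-.15,h) for h in(280,40,4)]
for nm,W_ in(("a",[up,up2,A,Ap]),("b",[up,up2,off(up2,0,120,-10),A,Ap])):
  Ts=W_+pl;N=[8]*2+[14]*(len(W_)-3)+[17,17,10,4]
  print(nm,clear(T0,Ts,N,X2));go(*zip(Ts,N))
E
```

```text
[[ 0.125 -0.992  0.009 10.384]
 [-0.003  0.009  1.     0.218]
 [-0.992 -0.125 -0.001  5.515]
 [ 0.     0.     0.     1.   ]]
a [(65, 76), (48, 115), (57, 171), (191, 402), (170, 284), (242, 44), (279, 8)]
t 33.2 tcp [573.6 209.7  84.4] F [-3.7  0.5  5. ] gap 24.9 q [-0.646  0.906  0.243  2.115  3.042  0.383 -1.91 ]
  row [-0.727  0.051  0.001  0.     0.001 -0.017] x 8 ->q [-0.75   0.866  0.291  2.341  2.962  0.673 -1.924] e 0.0
  row [-1.017  0.093  0.031 -0.     0.    -0.002] x 8 ->q [-0.864  0.724  0.326  2.45   2.887  0.68  -1.907] e 0.0879
  row [-0.831 -0.915  1.673  0.088 -0.034 -0.019] x 14 ->q [-0.921  0.325  0.075  2.307  2.44   0.799 -2.659] e 0.0
  row [-0.186  0.156 -0.274 -0.066  0.064 -0.02 ] x 17 ->q [-1.299  0.63   0.331  1.415  0.757  1.513 -0.066] e 0.0
  row [ 2.191 -0.84  -2.401 -0.012 -0.034  0.042] x 17 ->q [ 0.342  0.628  0.021  1.382 -0.083  0.987  1.818] e 0.0
  row [ 2.381  0.301  0.004 -0.    -0.     0.   ] x 10 ->q [ 0.348  0.954 -0.018  1.625 -0.098  0.418  1.844] e 0.0
  row [ 0.893  0.113  0.001 -0.    -0.     0.   ] x 4 ->q [ 0.349  1.015 -0.024  1.63 
[... 460 characters left out ...]
.0879
  row [-0.692 -0.511  0.007  0.    -0.    -0.   ] x 14 ->q [-1.133  0.407  0.662  2.311  2.778  0.199 -1.689] e 0.0
  row [-0.239 -0.407  1.205  0.088 -0.034 -0.019] x 14 ->q [-0.965  0.325  0.139  2.311  2.466  0.784 -2.69 ] e 0.0
  row [-0.186  0.156 -0.274 -0.066  0.064 -0.02 ] x 17 ->q [-1.337  0.637  0.407  1.42   0.725  1.483 -0.037] e 0.0
  row [ 2.191 -0.84  -2.401 -0.012 -0.034  0.042] x 17 ->q [ 0.318  0.628  0.068  1.385 -0.118  0.988  1.847] e 0.0
  row [ 2.381  0.301  0.004 -0.    -0.     0.   ] x 10 ->q [ 0.335  0.953  0.008  1.627 -0.151  0.419  1.891] e 0.0
  row [ 0.893  0.113  0.001 -0.    -0.     0.   ] x 4 ->q [ 0.337  1.015 -0.001  1.631 -0.154  0.353  1.896] e 0.0
```

```bash
cat > r11.py <<'E'
from r10 import *
ob=env.get_obs();T0=H(Ro.from_rotvec(ob["tcp_rot"]).as_matrix(),ob["tcp_pos"])
X2=np.load("X2.npy")
Ap=H(Ro.from_rotvec([-1.592,1.146,-.004]).as_matrix(),[442.6,289.1,426.]);A=H(Ro.from_rotvec([-.23,.343,.343]).as_matrix(),[500,300,440])
pl=[placeT(X2,-15,-45,-.15,h) for h in(280,40,4)]
E
python3 - <<'E'
from r11 import *
Tg=latchT(1)@X2
Ts=[off(Tg,-50),off(Tg,-90,40,-30),A,Ap]+pl;N=[5,6,14,17,17,10,4]
print(clear(T0,Ts,N,X2));go(*zip(Ts,N))
E
```

```text
[(75, 76), (30, 118), (34, 192), (191, 402), (170, 284), (242, 44), (279, 8)]
t 33.2 tcp [573.6 209.7  84.4] F [-3.7  0.5  5. ] gap 24.9 q [-0.646  0.906  0.243  2.115  3.042  0.383 -1.91 ]
  row [-1. -0. -0. -0. -0.  0.] x 5 ->q [-0.687  0.803  0.269  2.181  3.03   0.342 -1.902] e 0.0
  row [-1.496  0.066  0.054 -0.     0.     0.   ] x 6 ->q [-0.814  0.61   0.364  2.264  2.991  0.216 -1.877] e 0.0
  row [-0.953 -0.687  1.561  0.086 -0.04  -0.029] x 14 ->q [-0.936  0.313  0.087  2.32   2.404  0.768 -2.63 ] e 0.0
  row [-0.186  0.156 -0.274 -0.066  0.064 -0.02 ] x 17 ->q [-1.297  0.632  0.324  1.438  0.742  1.522 -0.056] e 0.0
  row [ 2.191 -0.84  -2.401 -0.012 -0.034  0.042] x 17 ->q [ 0.334  0.618  0.061  1.399 -0.073  1.004  1.828] e 0.0
  row [ 2.381  0.301  0.004 -0.    -0.     0.   ] x 10 ->q [ 0.357  0.942  0.015  1.663 -0.091  0.415  1.858] e 0.0
  row [ 0.893  0.113  0.001 -0.    -0.     0.   ] x 4 ->q [ 0.361  1.003  0.008  1.671 -0.092  0.346  1.862] e 0.0
```

Good. Clearance to the bar's surface is at least 22 mm. Next I'll lift and go to A.

>>> {"fn": "servo_tool", "kwargs": {
  "increments": [
    {"dx":-0.5,"dy":0,"dz":0,"ax":0,"ay":0,"az":0},
    {"dx":-1.0,"dy":0,"dz":0,"ax":0,"ay":0,"az":0},
    {"dx":-1.0,"dy":0,"dz":0,"ax":0,"ay":0,"az":0},
    {"dx":-1.0,"dy":0,"dz":0,"ax":0,"ay":0,"az":0},
    {"dx":-1.0,"dy":0,"dz":0,"ax":0,"ay":0,"az":0},
    {"dx":-0.5,"dy":0,"dz":0,"ax":0,"ay":0,"az":0},
    {"dx":-1.5,"dy":0.07,"dz":0.05,"ax":0,"ay":0,"az":0},
    {"dx":-1.5,"dy":0.07,"dz":0.05,"ax":0,"ay":0,"az":0},
    {"dx":-1.5,"dy":0.07,"dz":0.05,"ax":0,"ay":0,"az":0},
    {"dx":-1.5,"dy":0.07,"dz":0.05,"ax":0,"ay":0,"az":0},
    {"dx":-1.5,"dy":0.07,"dz":0.05,"ax":0,"ay":0,"az":0},
    {"dx":-1.5,"dy":0.07,"dz":0.05,"ax":0,"ay":0,"az":0},
    {"dx":0,"dy":0,"dz":0,"ax":0,"ay":0,"az":0}
  ]
}}

```text
t: 34.5
tcp_pos: [495.4, 204.6, 201.6]
tcp_rot: [-1.472, 0.714, 0.866]
ft_force: [0.8, 0.4, -2.6]
finger_gap: 0.288
```

>>> {"fn": "servo_tool", "kwargs": {
  "increments": [
    {"dx":-0.95,"dy":-0.69,"dz":1.56,"ax":0.086,"ay":-0.04,"az":-0.029},
    {"dx":-0.95,"dy":-0.69,"dz":1.56,"ax":0.086,"ay":-0.04,"az":-0.029},
    {"dx":-0.95,"dy":-0.69,"dz":1.56,"ax":0.086,"ay":-0.04,"az":-0.029},
    {"dx":-0.95,"dy":-0.69,"dz":1.56,"ax":0.086,"ay":-0.04,"az":-0.029},
    {"dx":-0.95,"dy":-0.69,"dz":1.56,"ax":0.086,"ay":-0.04,"az":-0.029},
    {"dx":-0.95,"dy":-0.69,"dz":1.56,"ax":0.086,"ay":-0.04,"az":-0.029},
    {"dx":-0.95,"dy":-0.69,"dz":1.56,"ax":0.086,"ay":-0.04,"az":-0.029},
    {"dx":-0.95,"dy":-0.69,"dz":1.56,"ax":0.086,"ay":-0.04,"az":-0.029},
    {"dx":-0.95,"dy":-0.69,"dz":1.56,"ax":0.086,"ay":-0.04,"az":-0.029},
    {"dx":-0.95,"dy":-0.69,"dz":1.56,"ax":0.086,"ay":-0.04,"az":-0.029},
    {"dx":-0.95,"dy":-0.69,"dz":1.56,"ax":0.086,"ay":-0.04,"az":-0.029},
    {"dx":-0.95,"dy":-0.69,"dz":1.56,"ax":0.086,"ay":-0.04,"az":-0.029},
    {"dx":-0.95,"dy":-0.69,"dz":1.56,"ax":0.086,"ay":-0.04,"az":-0.029},
    {"dx":-0.95,"dy":-0.69,"dz":1.56,"ax":0.086,"ay":-0.04,"az":-0.029},
    {"dx":0,"dy":0,"dz":0,"ax":0,"ay":0,"az":0}
  ]
}}

```text
t: 36.0
tcp_pos: [500.4, 300.4, 440.2]
tcp_rot: [-0.233, 0.344, 0.339]
ft_force: [-0.4, 1.3, -3.1]
finger_gap: 0.29
```

```bash
python3 - <<'E'
from r11 import *
Ts=[Ap]+pl;N=[18,17,10,4]
print(clear(T0,Ts,N,X2));go(*zip(Ts,N))
E
```

```text
[(191, 402), (170, 284), (242, 44), (279, 8)]
t 36.0 tcp [500.4 300.4 440.2] F [-0.4  1.3 -3.1] gap 24.8 q [-0.949  0.306  0.105  2.324  2.4    0.761 -2.626]
  row [-0.176  0.148 -0.263 -0.063  0.06  -0.019] x 18 ->q [-1.302  0.624  0.331  1.452  0.742  1.516 -0.058] e 0.0
  row [ 2.191 -0.84  -2.401 -0.012 -0.034  0.042] x 17 ->q [ 0.334  0.617  0.075  1.398 -0.084  1.007  1.845] e 0.0
  row [ 2.381  0.301  0.004 -0.    -0.     0.   ] x 10 ->q [ 0.361  0.94   0.023  1.663 -0.108  0.418  1.881] e 0.0
  row [ 0.893  0.113  0.001 -0.    -0.     0.   ] x 4 ->q [ 0.365  1.001  0.015  1.671 -0.11   0.348  1.885] e 0.0
```

>>> {"fn": "servo_tool", "kwargs": {
  "increments": [
    {"dx":-0.18,"dy":0.15,"dz":-0.26,"ax":-0.063,"ay":0.06,"az":-0.019},
    {"dx":-0.18,"dy":0.15,"dz":-0.26,"ax":-0.063,"ay":0.06,"az":-0.019},
    {"dx":-0.18,"dy":0.15,"dz":-0.26,"ax":-0.063,"ay":0.06,"az":-0.019},
    {"dx":-0.18,"dy":0.15,"dz":-0.26,"ax":-0.063,"ay":0.06,"az":-0.019},
    {"dx":-0.18,"dy":0.15,"dz":-0.26,"ax":-0.063,"ay":0.06,"az":-0.019},
    {"dx":-0.18,"dy":0.15,"dz":-0.26,"ax":-0.063,"ay":0.06,"az":-0.019},
    {"dx":-0.18,"dy":0.15,"dz":-0.26,"ax":-0.063,"ay":0.06,"az":-0.019},
    {"dx":-0.18,"dy":0.15,"dz":-0.26,"ax":-0.063,"ay":0.06,"az":-0.019},
    {"dx":-0.18,"dy":0.15,"dz":-0.26,"ax":-0.063,"ay":0.06,"az":-0.019},
    {"dx":-0.18,"dy":0.15,"dz":-0.26,"ax":-0.063,"ay":0.06,"az":-0.019},
    {"dx":-0.18,"dy":0.15,"dz":-0.26,"ax":-0.063,"ay":0.06,"az":-0.019},
    {"dx":-0.18,"dy":0.15,"dz":-0.26,"ax":-0.063,"ay":0.06,"az":-0.019},
    {"dx":-0.18,"dy":0.15,"dz":-0.26,"ax":-0.063,"ay":0.06,"az":-0.019},
    {"dx":-0.18,"dy":0.15,"dz":-0.26,"ax":-0.063,"ay":0.06,"az":-0.019},
    {"dx":-0.18,"dy":0.15,"dz":-0.26,"ax":-0.063,"ay":0.06,"az":-0.019},
    {"dx":-0.18,"dy":0.15,"dz":-0.26,"ax":-0.063,"ay":0.06,"az":-0.019},
    {"dx":-0.18,"dy":0.15,"dz":-0.26,"ax":-0.063,"ay":0.06,"az":-0.019},
    {"dx":-0.18,"dy":0.15,"dz":-0.26,"ax":-0.063,"ay":0.06,"az":-0.019},
    {"dx":0,"dy":0,"dz":0,"ax":0,"ay":0,"az":0},
    {"dx":0,"dy":0,"dz":0,"ax":0,"ay":0,"az":0}
  ]
}}

```text
t: 38.0
tcp_pos: [447.9, 287.8, 425.0]
tcp_rot: [-1.532, 1.103, 0.008]
ft_force: [0.9, -0.3, -1.9]
finger_gap: 0.287
```

```bash
python3 - <<'E'
from r11 import *
go(*zip(pl,[19,10,4]))
E
```

```text
t 38.0 tcp [447.9 287.8 425. ] F [ 0.9 -0.3 -1.9] gap 24.5 q [-1.267  0.628  0.287  1.449  0.762  1.47  -0.127]
  row [ 1.862 -0.781 -2.19  -0.013 -0.027  0.038] x 19 ->q [ 0.358  0.633 -0.022  1.397 -0.01   0.988  1.758] e 0.0
  row [ 2.381  0.301  0.004 -0.    -0.     0.   ] x 10 ->q [ 0.362  0.959 -0.029  1.651  0.004  0.408  1.755] e 0.0
  row [ 0.893  0.113  0.001 -0.    -0.     0.   ] x 4 ->q [ 0.361  1.021 -0.028  1.657  0.005  0.34   1.755] e 0.0
```

>>> {"fn": "servo_tool", "kwargs": {
  "increments": [
    {"dx":1.86,"dy":-0.78,"dz":-2.19,"ax":-0.013,"ay":-0.027,"az":0.038},
    {"dx":1.86,"dy":-0.78,"dz":-2.19,"ax":-0.013,"ay":-0.027,"az":0.038},
    {"dx":1.86,"dy":-0.78,"dz":-2.19,"ax":-0.013,"ay":-0.027,"az":0.038},
    {"dx":1.86,"dy":-0.78,"dz":-2.19,"ax":-0.013,"ay":-0.027,"az":0.038},
    {"dx":1.86,"dy":-0.78,"dz":-2.19,"ax":-0.013,"ay":-0.027,"az":0.038},
    {"dx":1.86,"dy":-0.78,"dz":-2.19,"ax":-0.013,"ay":-0.027,"az":0.038},
    {"dx":1.86,"dy":-0.78,"dz":-2.19,"ax":-0.013,"ay":-0.027,"az":0.038},
    {"dx":1.86,"dy":-0.78,"dz":-2.19,"ax":-0.013,"ay":-0.027,"az":0.038},
    {"dx":1.86,"dy":-0.78,"dz":-2.19,"ax":-0.013,"ay":-0.027,"az":0.038},
    {"dx":1.86,"dy":-0.78,"dz":-2.19,"ax":-0.013,"ay":-0.027,"az":0.038},
    {"dx":1.86,"dy":-0.78,"dz":-2.19,"ax":-0.013,"ay":-0.027,"az":0.038},
    {"dx":1.86,"dy":-0.78,"dz":-2.19,"ax":-0.013,"ay":-0.027,"az":0.038},
    {"dx":1.86,"dy":-0.78,"dz":-2.19,"ax":-0.013,"ay":-0.027,"az":0.038},
    {"dx":1.86,"dy":-0.78,"dz":-2.19,"ax":-0.013,"ay":-0.027,"az":0.038},
    {"dx":1.86,"dy":-0.78,"dz":-2.19,"ax":-0.013,"ay":-0.027,"az":0.038},
    {"dx":1.86,"dy":-0.78,"dz":-2.19,"ax":-0.013,"ay":-0.027,"az":0.038},
    {"dx":1.86,"dy":-0.78,"dz":-2.19,"ax":-0.013,"ay":-0.027,"az":0.038},
    {"dx":1.86,"dy":-0.78,"dz":-2.19,"ax":-0.013,"ay":-0.027,"az":0.038},
    {"dx":1.86,"dy":-0.78,"dz":-2.19,"ax":-0.013,"ay":-0.027,"az":0.038},
    {"dx":0,"dy":0,"dz":0,"ax":0,"ay":0,"az":0}
  ]
}}

```text
t: 40.0
tcp_pos: [559.5, -241.2, 287.9]
tcp_rot: [-1.156, 1.202, 1.001]
ft_force: [-0.2, -0.2, -2.0]
finger_gap: 0.288
```

```bash
python3 - <<'E'
from r11 import *
go(*zip(pl[1:],[10,4]));print(pl[2][:3,3])
E
```

```text
t 40.0 tcp [ 559.5 -241.2  287.9] F [-0.2 -0.2 -2. ] gap 24.6 q [ 0.372  0.636 -0.013  1.38  -0.015  1.008  1.782]
  row [ 2.367  0.288  0.05   0.    -0.    -0.001] x 10 ->q [ 0.373  0.953 -0.025  1.647 -0.007  0.418  1.777] e 0.0
  row [ 0.893  0.113  0.001 -0.    -0.     0.   ] x 4 ->q [ 0.373  1.015 -0.026  1.654 -0.006  0.35   1.778] e 0.0
[ 560.449 -236.938   13.515]
```

>>> {"fn": "servo_tool", "kwargs": {
  "increments": [
    {"dx":2.37,"dy":0.29,"dz":0.05,"ax":0,"ay":0,"az":-0.001},
    {"dx":2.37,"dy":0.29,"dz":0.05,"ax":0,"ay":0,"az":-0.001},
    {"dx":2.37,"dy":0.29,"dz":0.05,"ax":0,"ay":0,"az":-0.001},
    {"dx":2.37,"dy":0.29,"dz":0.05,"ax":0,"ay":0,"az":-0.001},
    {"dx":2.37,"dy":0.29,"dz":0.05,"ax":0,"ay":0,"az":-0.001},
    {"dx":2.37,"dy":0.29,"dz":0.05,"ax":0,"ay":0,"az":-0.001},
    {"dx":2.37,"dy":0.29,"dz":0.05,"ax":0,"ay":0,"az":-0.001},
    {"dx":2.37,"dy":0.29,"dz":0.05,"ax":0,"ay":0,"az":-0.001},
    {"dx":2.37,"dy":0.29,"dz":0.05,"ax":0,"ay":0,"az":-0.001},
    {"dx":2.37,"dy":0.29,"dz":0.05,"ax":0,"ay":0,"az":-0.001},
    {"dx":0.9,"dy":0.11,"dz":0,"ax":0,"ay":0,"az":0},
    {"dx":0.9,"dy":0.11,"dz":0,"ax":0,"ay":0,"az":0},
    {"dx":0.9,"dy":0.11,"dz":0,"ax":0,"ay":0,"az":0},
    {"dx":0.5,"dy":0.06,"dz":0,"ax":0,"ay":0,"az":0},
    {"dx":0,"dy":0,"dz":0,"ax":0,"ay":0,"az":0}
  ]
}}

```text
t: 41.5
tcp_pos: [562.7, -232.4, 19.1]
tcp_rot: [-1.166, 1.189, 0.996]
ft_force: [-0.1, 0.7, -2.6]
finger_gap: 0.288
```

>>> {"fn": "servo_tool", "kwargs": {
  "increments": [
    {"dx":0.2,"dy":0.024,"dz":0,"ax":0,"ay":0,"az":0},
    {"dx":0.2,"dy":0.024,"dz":0,"ax":0,"ay":0,"az":0},
    {"dx":0.1,"dy":0.012,"dz":0,"ax":0,"ay":0,"az":0},
    {"dx":0,"dy":0,"dz":0,"ax":0,"ay":0,"az":0}
  ]
}}

```text
t: 41.9
tcp_pos: [562.8, -232.4, 14.2]
tcp_rot: [-1.165, 1.189, 0.996]
ft_force: [0.1, 0.3, -2.4]
finger_gap: 0.287
```

```bash
python3 - <<'E'
from r11 import *
Lp=T0@np.linalg.inv(X2);print("latch R",Lp[:3,:3],Lp[:3,3])
x=Lp[:3,0];yaw=np.arctan2(x[1],x[0])
want=rz(yaw)@X2[:3,:3];print("turn to flat",Ro.from_matrix(T0[:3,:3].T@want).as_rotvec())
print("corner heights",[(Lp@[a,b,0,1])[2].round(1) for a in(-35,35) for b in(-20,20)])
E
```

```text
latch R [[ 0.99   0.143 -0.006]
 [-0.143  0.99   0.002]
 [ 0.007 -0.001  1.   ]] [ 552.548 -231.11     8.625]
turn to flat [ 0.    -0.001  0.007]
corner heights [np.float64(8.4), np.float64(8.4), np.float64(8.9), np.float64(8.8)]
```

Nearly flat, within 0.4°. I'll correct that and lower to contact.

>>> {"fn": "servo_tool", "kwargs": {
  "increments": [
    {"dx":0.1,"dy":0.012,"dz":0,"ax":0,"ay":0,"az":0.007},
    {"dx":0.1,"dy":0.012,"dz":0,"ax":0,"ay":0,"az":0},
    {"dx":0.1,"dy":0.012,"dz":0,"ax":0,"ay":0,"az":0},
    {"dx":0,"dy":0,"dz":0,"ax":0,"ay":0,"az":0}
  ]
}}

```text
t: 42.3
tcp_pos: [562.8, -232.4, 11.1]
tcp_rot: [-1.162, 1.194, 1.002]
ft_force: [1.2, -0.2, -1.9]
finger_gap: 0.285
```

>>> {"fn": "servo_tool", "kwargs": {
  "increments": [
    {"dx":0.08,"dy":0.01,"dz":0,"ax":0,"ay":0,"az":0},
    {"dx":0,"dy":0,"dz":0,"ax":0,"ay":0,"az":0}
  ]
}}

```text
t: 42.5
tcp_pos: [562.8, -232.3, 10.3]
tcp_rot: [-1.162, 1.194, 1.002]
ft_force: [0.1, 0.5, -3.5]
finger_gap: 0.289
```

>>> {"fn": "servo_tool", "kwargs": {
  "increments": [
    {"dx":0.08,"dy":0.01,"dz":0,"ax":0,"ay":0,"az":0},
    {"dx":0,"dy":0,"dz":0,"ax":0,"ay":0,"az":0}
  ]
}}

```text
t: 42.7
tcp_pos: [562.8, -232.3, 9.5]
tcp_rot: [-1.162, 1.194, 1.002]
ft_force: [0.4, 1.0, -3.1]
finger_gap: 0.287
```

>>> {"fn": "servo_tool", "kwargs": {
  "increments": [
    {"dx":0.05,"dy":0.006,"dz":0,"ax":0,"ay":0,"az":0},
    {"dx":0,"dy":0,"dz":0,"ax":0,"ay":0,"az":0}
  ]
}}

```text
t: 42.9
tcp_pos: [562.9, -232.4, 9.3]
tcp_rot: [-1.162, 1.194, 1.001]
ft_force: [-1.1, -0.0, 1.8]
finger_gap: 0.287
```

Contact at about 4 N. I'll release, retreat, and look.

>>> {"fn": "servo_tool", "kwargs": {
  "increments": [
    {"dx":0,"dy":0,"dz":0,"ax":0,"ay":0,"az":0},
    {"dx":0,"dy":0,"dz":0,"ax":0,"ay":0,"az":0},
    {"dx":0,"dy":0,"dz":0,"ax":0,"ay":0,"az":0},
    {"dx":0,"dy":0,"dz":0,"ax":0,"ay":0,"az":0},
    {"dx":0,"dy":0,"dz":0,"ax":0,"ay":0,"az":0}
  ],
  "claw": 4.8
}}

```text
t: 43.4
tcp_pos: [562.9, -232.4, 9.1]
tcp_rot: [-1.162, 1.194, 1.001]
ft_force: [-0.6, -0.7, -0.1]
finger_gap: 0.565
```

>>> {"fn": "servo_tool", "kwargs": {
  "increments": [
    {"dx":-0.5,"dy":0,"dz":0,"ax":0,"ay":0,"az":0},
    {"dx":-1,"dy":0,"dz":0,"ax":0,"ay":0,"az":0},
    {"dx":-2,"dy":0,"dz":0,"ax":0,"ay":0,"az":0},
    {"dx":-2.5,"dy":0,"dz":0,"ax":0,"ay":0,"az":0},
    {"dx":-2.5,"dy":0,"dz":0,"ax":0,"ay":0,"az":0},
    {"dx":-2.5,"dy":0,"dz":0,"ax":0,"ay":0,"az":0},
    {"dx":-3,"dy":0,"dz":0,"ax":0,"ay":0,"az":0},
    {"dx":-3,"dy":0,"dz":0,"ax":0,"ay":0,"az":0},
    {"dx":-3,"dy":0,"dz":0,"ax":0,"ay":0,"az":0},
    {"dx":-3,"dy":0,"dz":0,"ax":0,"ay":0,"az":0},
    {"dx":-3,"dy":0,"dz":0,"ax":0,"ay":0,"az":0},
    {"dx":0,"dy":3,"dz":0,"ax":0,"ay":0,"az":0},
    {"dx":0,"dy":3,"dz":0,"ax":0,"ay":0,"az":0},
    {"dx":0,"dy":3,"dz":0,"ax":0,"ay":0,"az":0},
    {"dx":0,"dy":3,"dz":0,"ax":0,"ay":0,"az":0},
    {"dx":0,"dy":0,"dz":0,"ax":0,"ay":0,"az":0}
  ]
}}

```text
t: 45.0
tcp_pos: [410.0, -208.6, 252.8]
tcp_rot: [-1.161, 1.195, 1.001]
ft_force: [0.3, -0.2, 0.3]
finger_gap: 0.561
```

```bash
python3 - <<'E'
from station import env
import cv2,numpy as np
o=env.get_obs();print(o["t"],o["tcp_pos"],o["ft_force"])
f=lambda n,b:cv2.resize(env.grab_frame(n)[b[1]:b[3],b[0]:b[2]],(390,400),interpolation=cv2.INTER_CUBIC)
s=env.grab_frame("side")[120:360,165:465];t=env.grab_frame("top")[70:330,80:440]
o=np.hstack([cv2.resize(t,(400,400)),cv2.resize(s,(400,400))]);cv2.imwrite("pics/p6.png",np.clip(255*(o/255.)**.6,0,255).astype('uint8'))
E
```

```text
45.0 [ 410.01560396 -208.59035614  252.81990966] [ 0.25087582 -0.21702415  0.32889907]
```

View pics/p6.png

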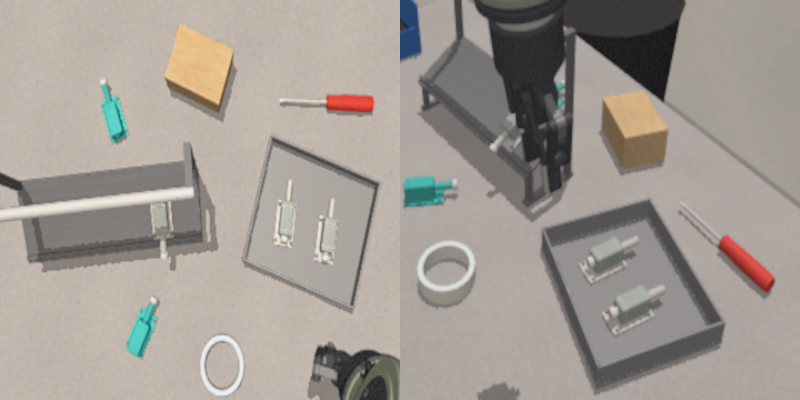

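Both latches lie flat in the tray, at about (287,220) and (327,235) in the top crop, with bolts still out. The drawn latch is still on the rack at (162,222), and the carton, tape ring and screwdriver look unmoved. I'm handing in.

```bash
python3 -c "
from station import env
print(env.hand_in())"
```

```text
the job is handed in; nothing more can be done
None
```

The two latches with thrown bolts (left and middle on the rack) are now in the grey tray, each lying flat on its plate with its bolt still out. The drawn-back latch is still on the rack. I handed the job in at about 45 s of the 72 s allowed.

- **Final check:** the last pictures from both cameras show both latches flat on the tray floor. By eye, the carton, tape ring and screwdriver look unmoved. The gripper was open, clear of everything, and read near-zero force.
- **First grasp missed:** the first close on the left latch shut in the air just above the housing, because the fingertips sat about 20 mm farther back than I had worked out. Nothing was touched; I reopened, went deeper and gripped it.
- **Contact forces:** setting down the first latch pressed up to about 27 N for a moment before I eased off (limit 40 N). The second touched down at about 4 N.
- **Wrist limit:** joint 6 reached the end of its range on the first approach, so I re-routed with the wrist turned the other way. That cost time but disturbed nothing.

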